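# Put the check weights back in their wells

### The arm

A 6-joint arm with a two-finger parallel gripper is mounted at the origin on a cart in front of the work surface, level with it; the furniture and walls round the work are solid. World frame = base frame: x ahead of the robot, y to its left, z up, the work surface at z = 0. Lengths are in m, angles in rad, forces in N, time in s.
With the tool pointing down it reaches from about 0.25 to 0.775 m from the base axis. Payload 8.9 kg.
Tool frame: the origin (TCP) lies at the centre of the arm's flange, where the gripper is bolted on; the fingertips stand 173 mm ahead of it and the grasp point (between the pads) lies 155 mm ahead of it (r.hold_point_z is the z of the grasp point in the tool frame, in m); z points along the fingers, y is the direction in which the jaws open and shut (so a half turn about z gives the same grasp; the last joint's range is limited). The gripper opens to 85 mm and grips with 20 to 120 N. Pads are 22 mm wide; open, the fingers measure 114 mm over their backs; the gripper's body (76 mm by 85 mm) begins 54 mm behind the grasp point. The pads swing forward as they close: fully open they stand 13 mm farther back than shut.
Start: joints at [1.151, 0.291, -0.153, 1.127, 0, 1.431], TCP at [0.145, 0.504, 0.405] pointing down, gripper open.
Joint ranges: [-2.52, 2.52], [-0.91, 1.74], [-1.3, 1.37], [-1.96, 2.02], [-1.52, 1.47], [-3.14, 3.14]. Speed limits (rad/s): [2.22, 2.22, 2.79, 3.14, 3.14, 3.14].

### API

Orientations are given as a unit quaternion [x, y, z, w].
In Python, from rig import r, optics, nets gives the robot as it stands.
- The arm moves only by the tool carry_out, never from a script. Its arguments are lists of equal length, an entry for each row: "jaw": the opening, from 0 (shut) to 1 (fully open); "xyz": the shift along the tool's x, y, z in m, a list of three; "yaw": the turn about the tool's z in units of 8 degrees (1.0 is 8 degrees). A call has 1 to 20 rows; each row is the pose to reach, as a shift and turn from the pose commanded when the call began, along the tool's axes at that moment; what a row does not reach only later rows make up. A row lasts 1/10 s, in which the tool goes at most 50 mm and 8.59 degrees, less where a joint would pass 70% of its speed; a pose out of reach is approached as far as the arm can. A call with a gripper value outside its range is refused whole. The fingers move at their own pace and stop on an object; "force" is the grip in N (left out, the last holds). Time passes only in rows, so rows that repeat a pose let the fingers close. It gives the time, the measured TCP pose, the force and the opening at its end, in the units of the state.
- r.state(): the state, without advancing time (a new reading comes with each control period).
- optics.grab_frame(name): name is "side" or "top"; returns a dict with "pixels" (420x560x3 uint8, red, green, blue), "vertical_fov" (degrees; the focal length in pixels is half the picture's height over the tangent of half this angle, whatever the lens; pixels are square), "cx", "cy" (the principal point, pixels), "k1" (the pictures are not rectified: a ray, as slopes to the right and down, at radius r is drawn at 1 + k1 r^2 times it, then the intrinsics apply), "rvec" (rotation vector, rad) and "tvec" (3), from world to camera coordinates, as OpenCV has them. Camera axes: x right, y down, z forward; pixel columns grow to the right and rows downward; lengths in m; the calibration is good to about 2 mm. A picture is of the moment at which its call begins. There is no depth.
- r.sign_off(): hands the job in, once; it reports no verdict.
Trained networks look in the newest picture that a camera, given by its name, has taken for a name from the list of things; names that differ only in an ending like _2 or _b are one class to them, and where a whole thing is asked for, a point or a joint stands for the part that bears it (a point fixed in the world has none). Each returns a list of dicts, best first, with "p" (0 to 1); they miss things now and then, are a little off and sometimes report something else, mostly with a low value. They report only what shows in the picture. A call takes as long as a camera call.
- nets.look_for(camera, name): "position" ([x, y, z] in m, in the coordinates of the camera as it stood for that picture, good to about 4 mm: the middle of the surface that is visible of it).
- nets.cut_out(camera, name): "pixels" (420x560 bool, what is visible of it).
- nets.place_of(camera, name): "position" ([x, y, z] in m, in the coordinates of the camera as it stood for that picture, good to about 4 mm: a listed point, or the origin of a listed thing).
The state is a dict: "clock": time; "qpos": joint angles; "joint_velocities": joint speeds; "joint_efforts": joint torques, N m; "tool_pos": TCP position; "ee_rot": TCP orientation; "contact_force": force on the tool from outside, world axes, zero at the start; "torque": the same for the moment, N m; "width": finger opening in m.
Only numpy, scipy, OpenCV 4.12 (cv2) and the standard library are available. Lean on these libraries where they do the work, as an engineer would, in place of code of your own. Each camera call takes 0.05 s, during which the arm holds its last target.

### The job

The scale has been checked and the four steel check weights are still stacked on its pan. Take them off one at a time, from the top down, and set each one flat in the round well of the wooden block made for it, the smallest weight in the smallest well and so on up to the largest. Set them down gently and never drop one.

Things in the scene. Friction and masses are not known exactly. Their poses are not given: they have to be found in the camera images.
- scale: Flat grey and black bench scale, fixed where it stands, 118 (x) x 172 (y) mm. Origin: centre of its underside; x points to its back. It carries a round bare-metal pan of 100 mm diameter whose centre lies 29 mm from the origin along +y and whose flat top is 36 mm above the origin; blank display and three white keys on the other half.
- weight_500: The largest (500 g) check weight: plain flat steel disc, 60 mm diameter, 22.1 mm high, with a fine dark groove near the top and a small brass plug in the top face; at the start standing on the scale's pan, bottom of the stack, within 15 mm of the pan's centre. Origin: centre of its underside, z up; round, so its yaw does not matter.
- weight_200: The second largest (200 g) check weight: plain flat steel disc, 46 mm diameter, 15.0 mm high, with a fine dark groove near the top and a small brass plug in the top face; at the start standing on the 500 g weight, up to 6 mm off its centre. Origin: centre of its underside, z up; round, so its yaw does not matter.
- weight_100: The second smallest (100 g) check weight: plain flat steel disc, 33 mm diameter, 14.6 mm high, with a fine dark groove near the top and a small brass plug in the top face; at the start standing on the 200 g weight, up to 6 mm off its centre. Origin: centre of its underside, z up; round, so its yaw does not matter.
- weight_50: The smallest (50 g) check weight: plain flat steel disc, 20 mm diameter, 19.9 mm high, with a fine dark groove near the top and a small brass plug in the top face; at the start top of the stack, standing on the 100 g weight, up to 6 mm off its centre. Origin: centre of its underside, z up; round, so its yaw does not matter.
- block_500: Square wooden storage block for the 500 g weight, 86 x 86 x 14 mm, fixed on the table, with a round, grey felt-lined well of 70 mm diameter in its middle, 6 mm deep. Origin: centre of its underside, z up; the well's floor is 8 mm above the origin, the rim 14 mm, the well's axis is the origin's z axis.
- block_200: Square wooden storage block for the 200 g weight, 72 x 72 x 14 mm, fixed on the table, with a round, grey felt-lined well of 56 mm diameter in its middle, 6 mm deep. Origin: centre of its underside, z up; the well's floor is 8 mm above the origin, the rim 14 mm, the well's axis is the origin's z axis.
- block_100: Square wooden storage block for the 100 g weight, 59 x 59 x 14 mm, fixed on the table, with a round, grey felt-lined well of 43 mm diameter in its middle, 6 mm deep. Origin: centre of its underside, z up; the well's floor is 8 mm above the origin, the rim 14 mm, the well's axis is the origin's z axis.
- block_50: Square wooden storage block for the 50 g weight, 46 x 46 x 14 mm, fixed on the table, with a round, grey felt-lined well of 30 mm diameter in its middle, 6 mm deep. Origin: centre of its underside, z up; the well's floor is 8 mm above the origin, the rim 14 mm, the well's axis is the origin's z axis.

How it is judged:
By the outcome, as a careful person would: the job done as asked, in the order asked, and still so for the second after the job is handed in, with the robot touching nothing.
It also fails if it takes over 120 s, if anything falls off the work surface, if the arm or the gripper's body presses on something with over 40 N, if the wrist force passes 120 N, or if a joint passes its speed limit or range.

## Working session

There is one attempt and no reset: what is moved stays moved. The work goes in short steps, Python scripts to look and compute and a tool call to move; the robot and the scene stay as the last step left them, time stands still between calls to the robot, and variables do not carry over. Pictures are saved under pics/ and viewed, and the job is handed in when it is done.

Besides the shell and the picture viewer there is one more tool, called after "Emit:" as a command line: name --pt "numbers of a row" for each row, then --argument value for the rest. carry_out: Moves the arm, as the interface text tells. Its arguments: {"type":"object","properties":{"jaw":{"type":"array","items":{"type":"number"}},"xyz":{"type":"array","items":{"type":"array","items":{"type":"number"}}},"yaw":{"type":"array","items":{"type":"number"}},"force":{"type":"number"}},"required":["jaw","xyz","yaw"]}

```bash
mkdir -p pics; ls; cat > h.py <<'E'
from rig import r, optics, nets
import numpy as np, cv2
from scipy.spatial.transform import Rotation as R
def cam(f):
    H=f["pixels"].shape[0]; fl=H/2/np.tan(np.radians(f["vertical_fov"])/2)
    K=np.array([[fl,0,f["cx"]],[0,fl,f["cy"]],[0,0,1]]); D=np.array([f["k1"],0,0,0,0.])
    return K,D,np.array(f["rvec"],float),np.array(f["tvec"],float)
def proj(f,P):
    K,D,rv,tv=cam(f); return cv2.projectPoints(np.array(P,float).reshape(-1,3),rv,tv,K,D)[0].reshape(-1,2)
def towld(f,p):
    K,D,rv,tv=cam(f); return cv2.Rodrigues(rv)[0].T@(np.array(p)-tv)
def unproj(f,uv,z):
    K,D,rv,tv=cam(f); n=cv2.undistortPointsIter(np.array(uv,float).reshape(-1,1,2),K,D,None,None,(3,50,1e-9)).reshape(-1,2) if 0 else cv2.undistortPoints(np.array(uv,float).reshape(-1,1,2),K,D).reshape(-1,2)
    Rm=cv2.Rodrigues(rv)[0]; c=-Rm.T@tv; d=np.c_[n,np.ones(len(n))]@Rm
    return c+d*((z-c[2])/d[:,2])[:,None]
def save(f,n): cv2.imwrite("pics/"+n,f["pixels"][:,:,::-1])
E
python3 - <<'E'
from h import *
s=r.state(); print({k:np.round(v,3) for k,v in s.items()}, r.hold_point_z)
for c in("top","side"):
    f=optics.grab_frame(c); save(f,c+"0.png"); print(c,{k:v for k,v in f.items() if k!="pixels"})
    for n in ["scale","weight_500","weight_200","weight_100","weight_50","block_500","block_200","block_100","block_50"]:
        q=nets.place_of(c,n)
        print(n,[(np.round(towld(f,d["position"]),4).tolist(),round(d["p"],2)) for d in q[:2]])
E
```

```text
pics
{'clock': np.float64(0.0), 'qpos': array([ 1.151,  0.291, -0.154,  1.127, -0.   ,  1.431]), 'joint_velocities': array([ 0.002,  0.   , -0.001, -0.   ,  0.001, -0.   ]), 'joint_efforts': array([-2.0000e-03, -5.3715e+01,  3.3137e+01,  1.6000e-02, -0.0000e+00,
       -0.0000e+00]), 'tool_pos': array([0.145, 0.504, 0.404]), 'ee_rot': array([ 0.14 ,  0.99 , -0.001, -0.   ]), 'contact_force': array([ 0.296, -0.926,  0.687]), 'torque': array([ 0.002,  0.001, -0.02 ]), 'width': np.float64(0.086)} 0.1547
top {'vertical_fov': 49.132663071684426, 'cx': 277.72470698466, 'cy': 204.73519889373586, 'k1': -0.1428928746800119, 'rvec': array([ 2.15789799, -2.03962968,  0.24298869]), 'tvec': array([0.03033648, 0.57461334, 1.14278367])}
scale [([0.4347, 0.3002, 0.0014], 0.55)]
weight_500 [([0.4129, 0.2939, 0.0724], 0.62), ([0.411, 0.3, 0.0326], 0.59)]
weight_200 [([0.4129, 0.2939, 0.0724], 0.62), ([0.411, 0.3, 0.0326], 0.59)]
weight_100 [([0.4129, 0.2939, 0.0724], 0.62), ([0.411, 0.3, 0.0326], 0.59)]
weight_50 [([0.4129, 0.2939, 0.0724], 0.62), ([0.411, 0.3, 0.0326], 0.59)]
block_500 [([0.5966, 0.0
[... 500 characters left out ...]
5, 0.11225079, 0.84188817])}
scale [([0.4357, 0.2981, -0.0053], 0.64)]
weight_500 [([0.4107, 0.3, 0.0307], 0.95), ([0.4165, 0.2932, 0.0659], 0.75)]
weight_200 [([0.4107, 0.3, 0.0307], 0.95), ([0.4165, 0.2932, 0.0659], 0.75)]
weight_100 [([0.4107, 0.3, 0.0307], 0.95), ([0.4165, 0.2932, 0.0659], 0.75)]
weight_50 [([0.4107, 0.3, 0.0307], 0.95), ([0.4165, 0.2932, 0.0659], 0.75)]
block_500 [([0.6257, -0.2105, 0.0028], 0.97), ([0.4697, -0.0234, 0.0053], 0.93)]
block_200 [([0.6257, -0.2105, 0.0028], 0.97), ([0.4697, -0.0234, 0.0053], 0.93)]
block_100 [([0.6257, -0.2105, 0.0028], 0.97), ([0.4697, -0.0234, 0.0053], 0.93)]
block_50 [([0.6257, -0.2105, 0.0028], 0.97), ([0.4697, -0.0234, 0.0053], 0.93)]
```

View pics/top0.png

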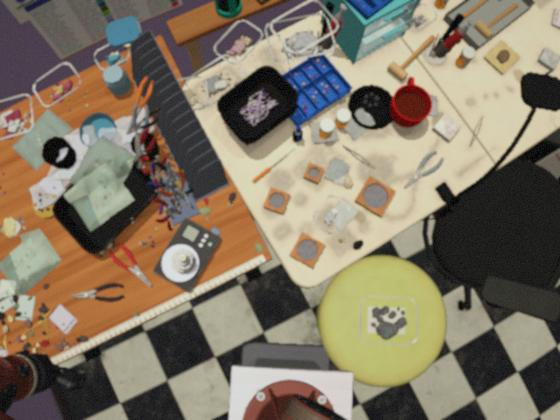

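View pics/side0.png

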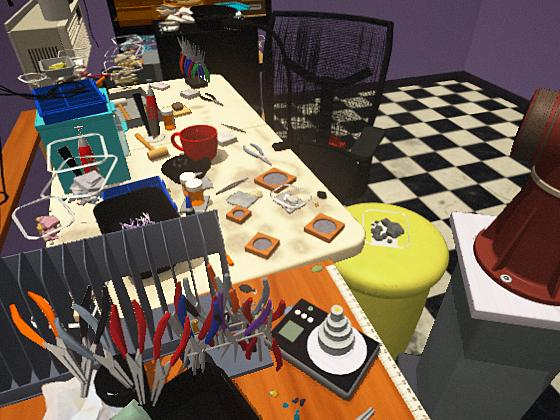

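```bash
python3 - <<'E'
from h import *
for c in("top","side"):
    f=optics.grab_frame(c)
    for n in ["block_500","weight_500"]:
        q=nets.place_of(c,n); m=nets.cut_out(c,n)
        print(c,n)
        for d in q: print("  ",np.round(towld(f,d["position"]),4).tolist(),round(d["p"],2))
        for d in m:
            ys,xs=np.nonzero(d["pixels"]); print("  m",xs.min(),xs.max(),ys.min(),ys.max(),len(xs),round(d["p"],2))
f=optics.grab_frame("top"); save(f,"t.png")
cv2.imwrite("pics/topstack.png",cv2.resize(f["pixels"][225:400,40:240,::-1],None,fx=4,fy=3.4 if 0 else 4,interpolation=cv2.INTER_CUBIC)[:600])
f=optics.grab_frame("side")
cv2.imwrite("pics/sidestack.png",cv2.resize(f["pixels"][100:240,360:550,::-1],None,fx=4,fy=4,interpolation=cv2.INTER_CUBIC))
E
```

```text
top block_500
   [0.6298, -0.2043, -0.0021] 0.8
   [0.4695, -0.025, 0.0035] 0.65
   [0.5968, 0.0654, 0.002] 0.59
   [0.6827, -0.0319, 0.0045] 0.59
  m 355 393 176 215 880 0.83
  m 290 323 233 266 682 0.82
  m 303 323 163 182 274 0.82
  m 265 288 188 211 397 0.58
top weight_500
   [0.4129, 0.301, 0.033] 0.75
   [0.4135, 0.2939, 0.0509] 0.68
   [0.4158, 0.2957, 0.0743] 0.51
   [0.4174, 0.2949, 0.0837] 0.38
  m 176 189 255 265 72 0.6
  m 178 187 254 262 75 0.6
  m 172 194 250 272 118 0.58
side block_500
   [0.4705, -0.0265, 0.0016] 0.98
   [0.6841, -0.0348, -0.0013] 0.81
   [0.5999, 0.0659, 0.0015] 0.74
   [0.6264, -0.2101, 0.0042] 0.67
  m 254 296 167 192 665 0.92
  m 226 251 205 223 323 0.7
  m 304 344 212 242 766 0.66
  m 246 279 233 257 588 0.66
side weight_500
   [0.4101, 0.3027, 0.035] 0.86
   [0.4067, 0.2952, 0.053] 0.66
   [0.4162, 0.2948, 0.0871] 0.57
   [0.4163, 0.2956, 0.0651] 0.47
  m 318 354 323 355 579 0.8
  m 324 352 319 341 340 0.8
  m 327 346 314 331 236 0.73
  m 331 343 305 321 193 0.5
```

```bash
cat > fit.py <<'E'
from h import *
from scipy.optimize import minimize
def boxpts(x,y,yaw,a,h=.014):
    c=np.array([[-1,-1],[1,-1],[1,1],[-1,1]])*a/2; Rm=np.array([[np.cos(yaw),-np.sin(yaw)],[np.sin(yaw),np.cos(yaw)]])
    c=c@Rm.T+[x,y]; return np.vstack([np.c_[c,np.zeros(4)],np.c_[c,np.full(4,h)]])
def iou(f,P,m):
    h=cv2.convexHull(proj(f,P).astype(np.float32)).reshape(-1,2)
    S=4; img=np.zeros((420*S,560*S),np.uint8); cv2.fillPoly(img,[np.round((h+.5)*S-.5).astype(np.int32)],1)
    M=cv2.resize(m.astype(np.uint8),None,fx=S,fy=S,interpolation=cv2.INTER_NEAREST)
    return (img&M).sum()/((img|M).sum())
E
python3 - <<'E'
from fit import *
F={};M={}
for c in("top","side"):
    F[c]=optics.grab_frame(c); M[c]=[d["pixels"] for d in nets.cut_out(c,"block_500")]
B={"500":(.63,-.205,.086),"200":(.47,-.025,.072),"100":(.598,.0655,.059),"50":(.683,-.033,.046)}
for n,(x,y,a) in B.items():
    for c in F:
        p=proj(F[c],[[x,y,.01]])[0]
        ms=[m for m in M[c] if m[int(p[1]+.5),int(p[0]+.5)] or np.hypot(*(np.argwhere(m).mean(0)[::-1]-p))<8]
        if not ms: print(n,c,"none");continue
        m=ms[0]; best=None
        for y0 in (0,.4,.8,1.2):
            s=minimize(lambda v:-iou(F[c],boxpts(v[0],v[1],v[2],a),m),[x,y,y0],method="Nelder-Mead",options=dict(initial_simplex=[[x,y,y0],[x+.006,y,y0],[x,y+.006,y0],[x,y,y0+.3]],xatol=1e-4,fatol=1e-4,maxiter=80))
            if best is None or s.fun<best.fun: best=s
        print(n,c,np.round(best.x,4),round(best.fun,3),m.sum())
for c,(r0,r1,c0,c1) in {"top":(235,290,150,215),"side":(295,375,295,385)}.items():
    cv2.imwrite(f"pics/{c}stack.png",cv2.resize(F[c]["pixels"][r0:r1,c0:c1,::-1],None,fx=7,fy=7,interpolation=cv2.INTER_CUBIC))
E
```

```text
500 top [ 0.6273 -0.207  -0.5117] -0.967 973
500 side none
200 top [ 0.4656 -0.0216  1.1116] -0.913 669
200 side none
100 top [ 0.5993  0.0675 -0.3087] -0.936 456
100 side [0.5974 0.0647 1.2768] -0.953 598
50 top [ 0.684  -0.0303 -0.3314] -0.928 275
50 side [ 0.6826 -0.0355  1.2369] -0.934 309
```

```bash
cat > ov.py <<'E'
from fit import *
W={"50":(.4165,.295,.0877,.02,.0199),"100":(.4165,.295,.0731,.033,.0146),"200":(.411,.2948,.0581,.046,.015),"500":(.4115,.301,.036,.06,.0221)}
B={"500":(.628,-.207,.07),"200":(.469,-.0245,.056),"100":(.5983,.066,.043),"50":(.6833,-.033,.030)}
t=np.linspace(0,2*np.pi,60)
def circ(x,y,z,d): return np.c_[x+d/2*np.cos(t),y+d/2*np.sin(t),np.full(60,z)]
def draw(f,curves,roi,S,name):
    r0,r1,c0,c1=roi; im=cv2.resize(f["pixels"][r0:r1,c0:c1,::-1],None,fx=S,fy=S,interpolation=cv2.INTER_CUBIC)
    for P,col in curves:
        q=(proj(f,P)-[c0,r0]+.5)*S-.5; cv2.polylines(im,[np.round(q).astype(np.int32)],False,col,1)
    cv2.imwrite("pics/"+name,im)
E
python3 - <<'E'
from ov import *
F={c:optics.grab_frame(c) for c in("top","side")}
cs=[]
for n,(x,y,z,d,h) in W.items(): cs+=[(circ(x,y,z+h,d),(0,255,0))]
draw(F["top"],cs,(235,290,150,215),9,"ovt.png"); draw(F["side"],cs,(295,375,295,385),7,"ovs.png")
cs=[(circ(x,y,.014,d),(0,255,0)) for x,y,d in B.values()]
draw(F["top"],cs,(155,275,255,405),5,"ovtb.png"); draw(F["side"],cs,(160,265,215,355),5,"ovsb.png")
E
```

```text
(no output)
```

View pics/ovt.png

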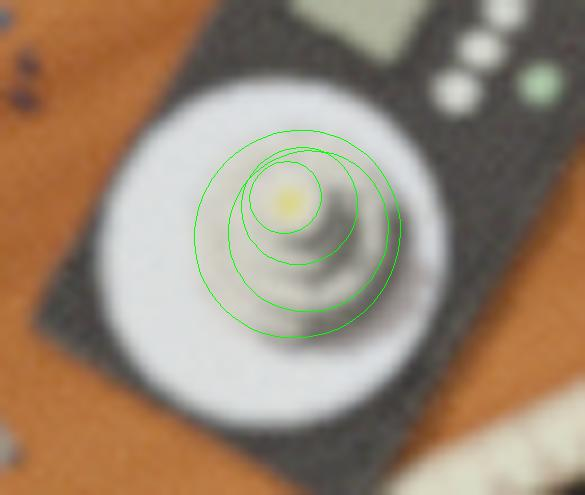

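View pics/ovs.png

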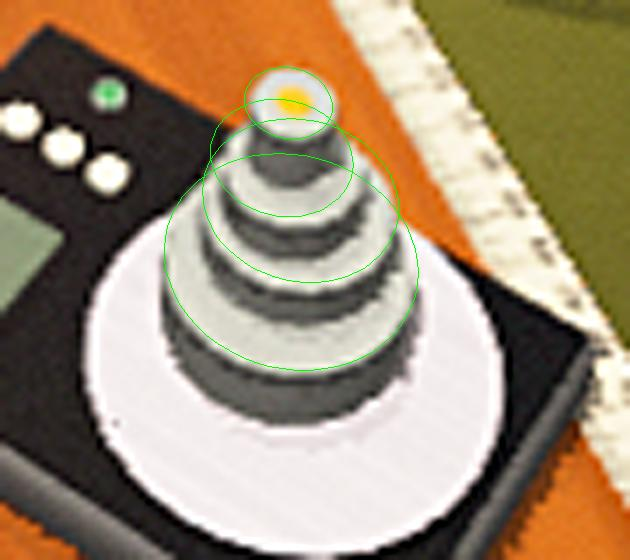

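View pics/ovtb.png

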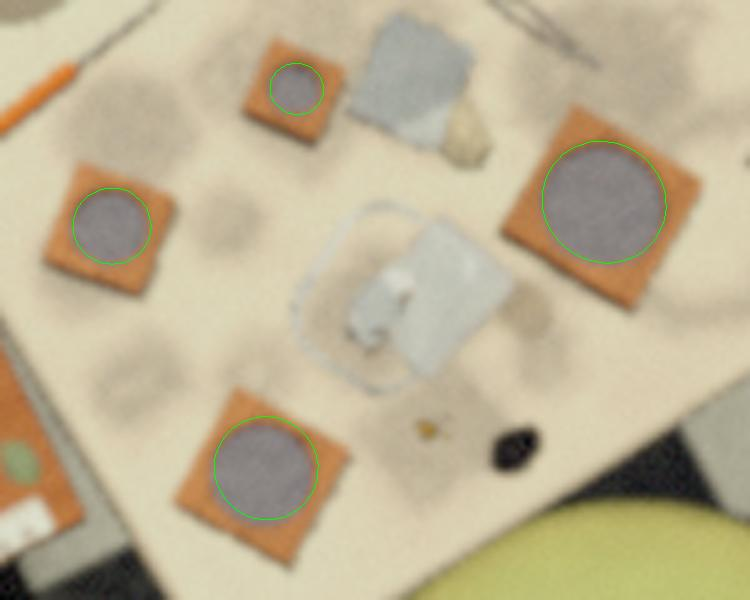

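View pics/ovsb.png

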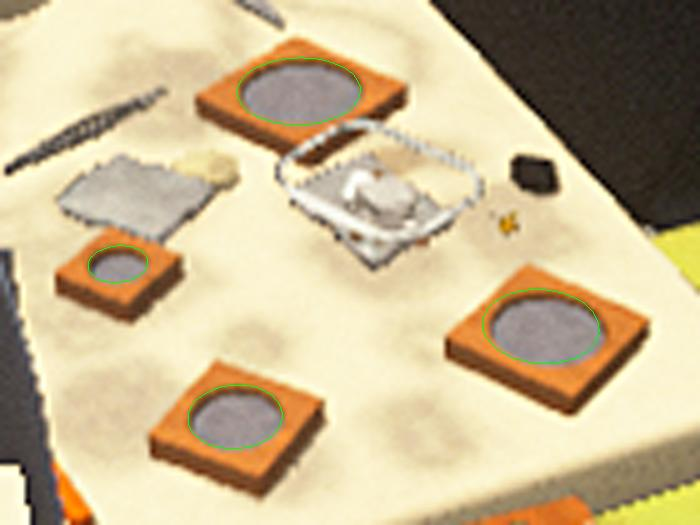

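```bash
cat > go.py <<'E'
import sys
from h import *
# usage: go.py x y z [yawdeg of tool y axis in world]
s=r.state(); p=np.array(s["tool_pos"]); Rm=R.from_quat(s["ee_rot"]).as_matrix()
t=np.array([float(a) for a in sys.argv[1:4]])
print("clock",round(float(s["clock"]),2),"pos",p.round(4),"xax",Rm[:,0].round(3),"yax",Rm[:,1].round(3),"zax",Rm[:,2].round(4),"F",np.round(s["contact_force"],2),"w",round(float(s["width"]),4),"q",np.round(s["qpos"],2))
print("shift",(Rm.T@(t-p)).round(4))
E
python3 go.py .4155 .295 .36
```

```text
clock 1.9 pos [0.1455 0.5044 0.4047] xax [-0.961  0.277 -0.   ] yax [0.277 0.961 0.   ] zax [ 0. -0. -1.] F [ 0.67  0.36 -0.67] w 0.0848 q [ 1.15  0.29 -0.15  1.13 -0.    1.43]
shift [-0.3175 -0.1264  0.0447]
```

Emit:
carry_out --jaw '[0.6,0.6,0.6,0.6,0.6,0.6,0.6,0.6,0.6,0.6,0.6,0.6,0.6,0.6,0.6,0.6,0.6,0.6]' --pt "-0.01 -0.004 0" --pt "-0.03 -0.012 0" --pt "-0.055 -0.022 0" --pt "-0.08 -0.032 0" --pt "-0.105 -0.042 0" --pt "-0.13 -0.052 0.005" --pt "-0.155 -0.062 0.01" --pt "-0.18 -0.072 0.015" --pt "-0.205 -0.082 0.02" --pt "-0.23 -0.092 0.025" --pt "-0.255 -0.102 0.03" --pt "-0.28 -0.111 0.035" --pt "-0.3 -0.119 0.04" --pt "-0.312 -0.124 0.044" --pt "-0.3175 -0.1264 0.0447" --pt "-0.3175 -0.1264 0.0447" --pt "-0.3175 -0.1264 0.0447" --pt "-0.3175 -0.1264 0.0447" --yaw '[-0.5,-1.3,-2.1,-2.9,-3.7,-4.5,-5.3,-6.1,-6.9,-7.7,-8.5,-9.3,-10,-10.5,-11,-11,-11,-11]' --force 40

```text
clock: 3.7
tool_pos: [0.4152, 0.2953, 0.3602]
ee_rot: [-0.587, 0.81, 0.0, 0.0]
contact_force: [-1.3, 0.2, -0.3]
width: 0.0515
```

```bash
python3 go.py .4165 .2945 .2687; python3 - <<'E'
from ov import *
f=optics.grab_frame("side"); draw(f,[],(250,375,260,400),5,"s1.png")
save(f,"s1f.png")
E
```

```text
clock 3.7 pos [0.4152 0.2953 0.3602] xax [-0.312 -0.95  -0.   ] yax [-0.95   0.312 -0.   ] zax [ 1.e-04  2.e-04 -1.e+00] F [-1.28  0.2  -0.32] w 0.0515 q [ 0.47  0.29 -0.27  1.01  0.   -0.78]
shift [ 0.0004 -0.0015  0.0915]
```

View pics/s1f.png

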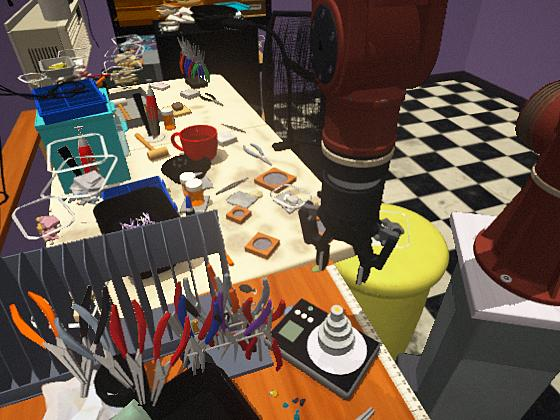

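```bash
python3 - <<'E'
from ov import *
f=optics.grab_frame("side")
p=np.array([.4152,.2953,0]);y=np.array([-.95,.312,0]);x=np.array([-.312,-.95,0])
cs=[]
for s in(-1,1):
    for z,c in((.1872,(0,0,255)),(.1906,(0,255,0)),(.1950,(255,0,0))):
        for d in (.0258,): cs.append((np.array([p+s*y*d+x*.011+[0,0,z],p+s*y*d-x*.011+[0,0,z]]),c))
draw(f,cs,(225,305,300,400),8,"s2.png")
E
```

```text
(no output)
```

View pics/s2.png

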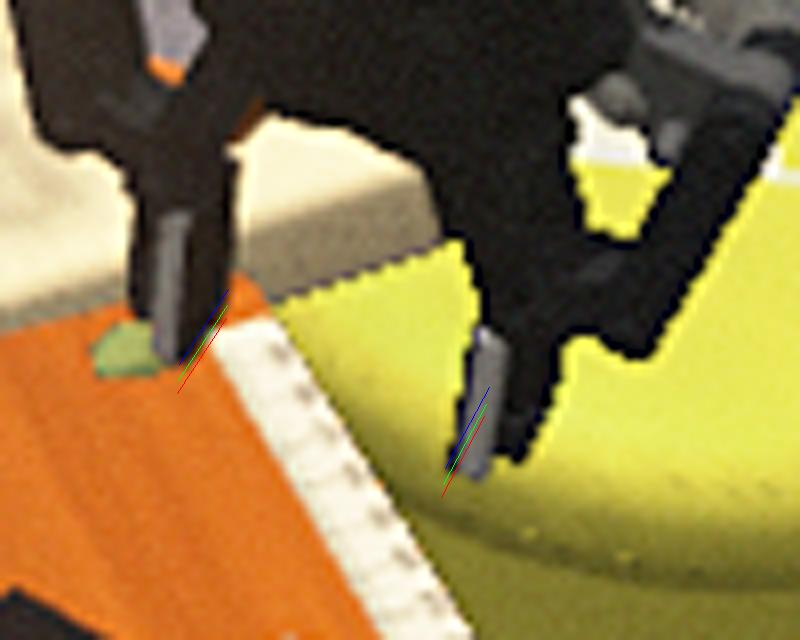

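Emit:
carry_out --jaw '[0.6,0.6,0.6,0.6,0.6,0.6,0.6,0.6,0.6]' --pt "0 0 0.01" --pt "0 -0.001 0.025" --pt "0 -0.0015 0.04" --pt "0 -0.0015 0.055" --pt "0 -0.0015 0.07" --pt "0 -0.0015 0.08" --pt "0 -0.0015 0.087" --pt "0 -0.0015 0.0915" --pt "0 -0.0015 0.0915" --yaw '[0,0,0,0,0,0,0,0,0]' --force 20

```text
clock: 4.7
tool_pos: [0.4168, 0.2945, 0.2681]
ee_rot: [-0.587, 0.809, 0.0, -0.0]
contact_force: [0.2, 0.4, 0.7]
width: 0.0516
```

```bash
python3 go.py .4165 .2945 .2687; python3 - <<'E'
from ov import *
f=optics.grab_frame("side"); draw(f,[],(270,375,280,400),6,"s3.png")
f=optics.grab_frame("top"); draw(f,[],(225,300,140,225),7,"t3.png")
E
```

```text
clock 4.7 pos [0.4168 0.2945 0.2681] xax [-0.31  -0.951  0.   ] yax [-0.951  0.31   0.   ] zax [-5.e-04 -2.e-04 -1.e+00] F [0.22 0.43 0.73] w 0.0516 q [ 0.47  0.39 -0.41  0.78  0.   -0.78]
shift [ 0.0001  0.0003 -0.0006]
```

View pics/s3.png

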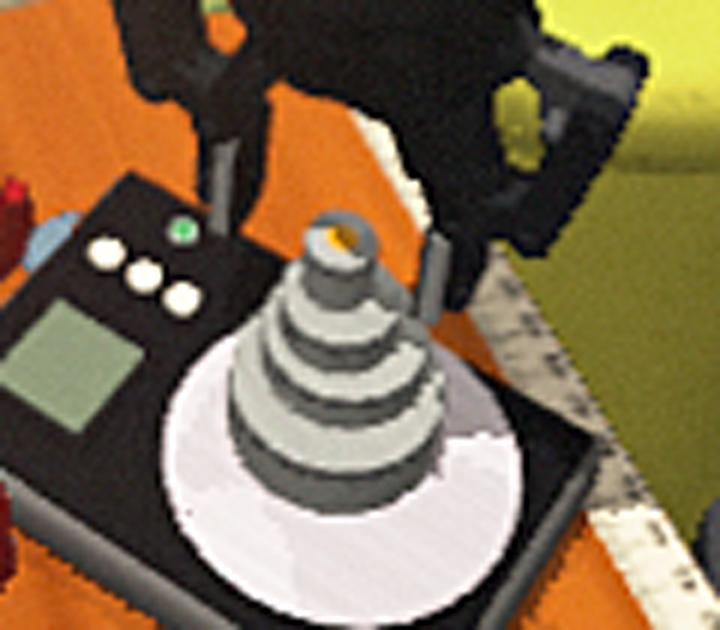

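Emit:
carry_out --jaw '[0.5,0.4,0.34,0.3,0.27,0.24,0.21,0.18,0.15,0.1,0.1,0.1]' --pt "0 0 0" --pt "0 0 0" --pt "0 0 0" --pt "0 0 0" --pt "0 0 0" --pt "0 0 0" --pt "0 0 0" --pt "0 0 0" --pt "0 0 0" --pt "0 0 0" --pt "0 0 0" --pt "0 0 0" --yaw '[0,0,0,0,0,0,0,0,0,0,0,0]' --force 25

```text
clock: 6.0
tool_pos: [0.4169, 0.2945, 0.2686]
ee_rot: [-0.587, 0.809, 0.0, 0.0]
contact_force: [-2.3, -0.9, 5.2]
width: 0.0189
```

```bash
python3 go.py .4165 .2945 .2687; python3 - <<'E'
from ov import *
f=optics.grab_frame("side"); draw(f,[],(270,375,280,400),6,"s4.png")
E
```

```text
clock 6.0 pos [0.4169 0.2945 0.2686] xax [-0.31  -0.951 -0.   ] yax [-0.951  0.31  -0.   ] zax [ 1.e-04  1.e-04 -1.e+00] F [-2.27 -0.86  5.22] w 0.0189 q [ 0.47  0.38 -0.41  0.78  0.   -0.78]
shift [ 0.0002  0.0004 -0.0001]
```

View pics/s4.png

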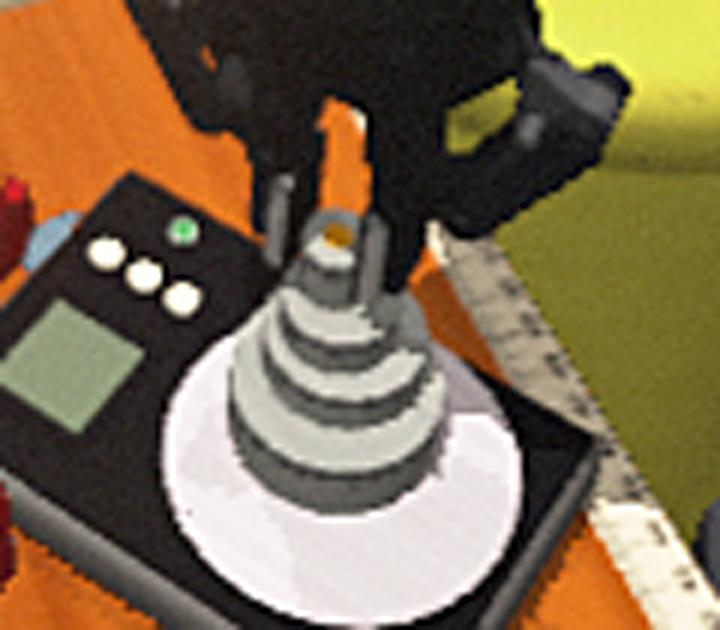

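Emit:
carry_out --jaw '[0.1,0.1,0.1,0.1,0.1,0.1,0.1]' --pt "0 0 -0.002" --pt "0 0 -0.008" --pt "0 0 -0.018" --pt "0 0 -0.032" --pt "0 0 -0.046" --pt "0 0 -0.055" --pt "0 0 -0.055" --yaw '[0,0,0,0,0,0,0]' --force 40

```text
clock: 6.75
tool_pos: [0.4174, 0.2948, 0.325]
ee_rot: [-0.587, 0.809, -0.0, 0.001]
contact_force: [-0.2, 0.3, -1.7]
width: 0.0176
```

```bash
python3 go.py .6833 -.033 .3237; python3 - <<'E'
from ov import *
f=optics.grab_frame("side"); draw(f,[],(240,375,280,400),6,"s5.png")
E
```

```text
clock 6.75 pos [0.4174 0.2948 0.325 ] xax [-0.31  -0.951 -0.002] yax [-0.951  0.31  -0.002] zax [ 0.0023  0.0011 -1.    ] F [-0.19  0.33 -1.7 ] w 0.0176 q [ 0.47  0.32 -0.33  0.92 -0.   -0.78]
shift [ 0.2291 -0.3545  0.0016]
```

View pics/s5.png

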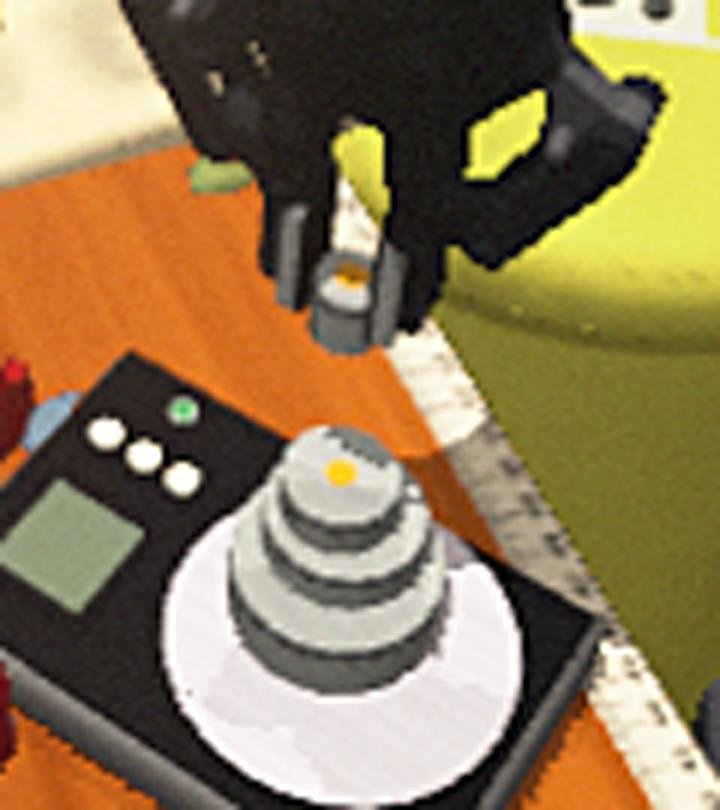

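Emit:
carry_out --jaw '[0.1,0.1,0.1,0.1,0.1,0.1,0.1,0.1,0.1,0.1,0.1,0.1,0.1,0.1,0.1,0.1,0.1,0.1,0.1,0.1]' --pt "0.003 -0.005 0" --pt "0.01 -0.016 0" --pt "0.022 -0.034 0" --pt "0.036 -0.056 0" --pt "0.051 -0.079 0" --pt "0.067 -0.104 0" --pt "0.083 -0.129 0" --pt "0.099 -0.154 0" --pt "0.115 -0.178 0" --pt "0.131 -0.203 0" --pt "0.147 -0.228 0" --pt "0.163 -0.252 0" --pt "0.179 -0.277 0" --pt "0.194 -0.3 0" --pt "0.207 -0.321 0" --pt "0.217 -0.336 0" --pt "0.224 -0.346 0.001" --pt "0.228 -0.352 0.0016" --pt "0.2291 -0.3545 0.0016" --pt "0.2291 -0.3545 0.0016" --yaw '[0,0,0,0,0,0,0,0,0,0,0,0,0,0,0,0,0,0,0,0]'

```text
clock: 8.8
tool_pos: [0.6827, -0.0332, 0.3217]
ee_rot: [-0.587, 0.809, 0.0, -0.0]
contact_force: [0.4, -0.3, -0.7]
width: 0.0176
```

```bash
python3 go.py .6833 -.033 .189; python3 - <<'E'
from ov import *
s=r.state(); zb=s["tool_pos"][2]-.1807
x,y=s["tool_pos"][:2]
f=optics.grab_frame("side"); save(f,"s6f.png")
cs=[(circ(x,y,zb,.02),(0,255,0)),(circ(x,y,zb+.0199,.02),(0,255,0)),(circ(*B["50"][:2],.014,.03),(0,0,255))]
draw(f,cs,(120,245,180,300),6,"s6.png")
f=optics.grab_frame("top"); draw(f,cs,(110,200,260,380),6,"t6.png")
E
```

```text
clock 8.8 pos [ 0.6827 -0.0332  0.3217] xax [-0.31  -0.951  0.   ] yax [-0.951  0.31   0.   ] zax [-5.e-04  2.e-04 -1.e+00] F [ 0.37 -0.3  -0.69] w 0.0176 q [-0.16  0.65  0.2   1.12  0.   -1.41]
shift [-0.0004 -0.0006  0.1327]
```

View pics/s6.png

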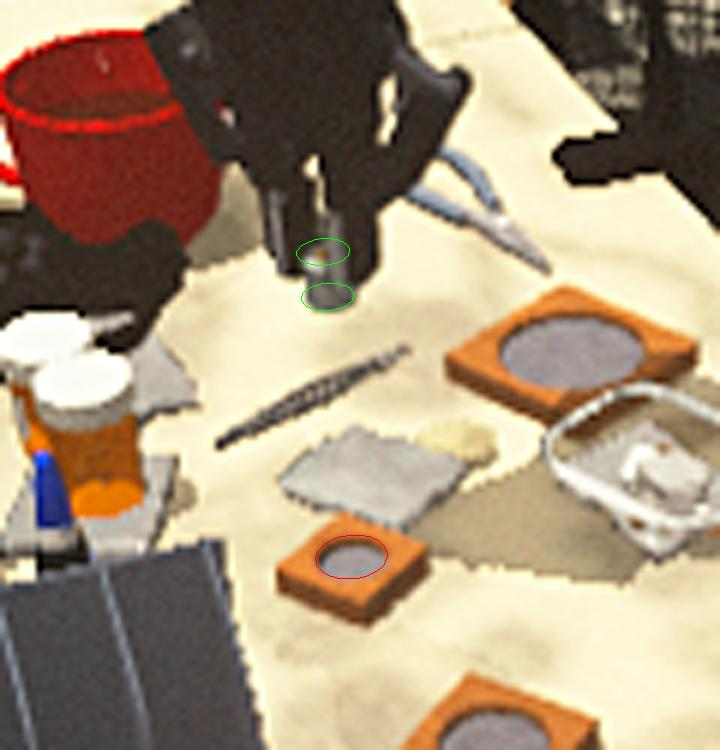

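View pics/t6.png

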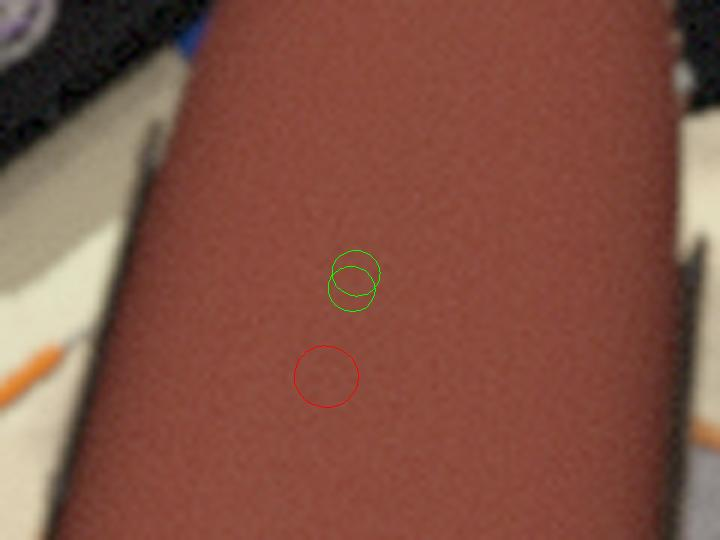

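Emit:
carry_out --jaw '[0.1,0.1,0.1,0.1,0.1,0.1,0.1,0.1,0.1,0.1,0.1]' --pt "-0.0004 -0.0006 0.008" --pt "-0.0004 -0.0006 0.025" --pt "-0.0004 -0.0006 0.045" --pt "-0.0004 -0.0006 0.065" --pt "-0.0004 -0.0006 0.085" --pt "-0.0004 -0.0006 0.1" --pt "-0.0004 -0.0006 0.112" --pt "-0.0004 -0.0006 0.12" --pt "-0.0004 -0.0006 0.124" --pt "-0.0004 -0.0006 0.126" --pt "-0.0004 -0.0006 0.126" --yaw '[0,0,0,0,0,0,0,0,0,0,0]'

```text
clock: 10.0
tool_pos: [0.6837, -0.0332, 0.1962]
ee_rot: [-0.587, 0.809, -0.0, 0.0]
contact_force: [0.3, -0.0, 0.1]
width: 0.0177
```

```bash
python3 go.py .6833 -.033 .189; python3 - <<'E'
from ov import *
s=r.state(); zb=s["tool_pos"][2]-.1807
x,y=s["tool_pos"][:2]
f=optics.grab_frame("side")
cs=[(circ(x,y,zb,.02),(0,255,0)),(circ(*B["50"][:2],.014,.03),(0,0,255))]
draw(f,[],(170,245,200,280),8,"s7.png")
E
```

```text
clock 10.0 pos [ 0.6837 -0.0332  0.1962] xax [-0.311 -0.951 -0.   ] yax [-0.951  0.311 -0.001] zax [ 5.e-04 -1.e-04 -1.e+00] F [ 0.3  -0.01  0.09] w 0.0177 q [-0.16  0.75  0.05  0.87 -0.   -1.41]
shift [-0.      0.0004  0.0072]
```

View pics/s7.png

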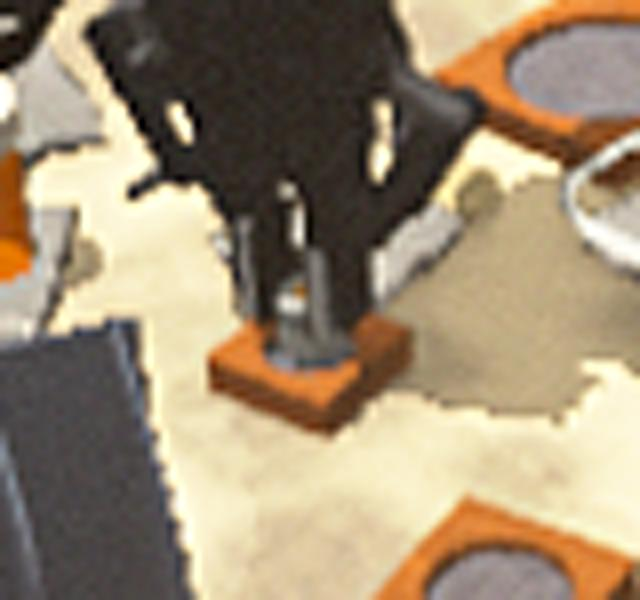

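Emit:
carry_out --jaw '[0.1,0.1,0.1,0.1,0.1,0.1,0.1]' --pt "0 0 0.0015" --pt "0 0 0.003" --pt "0 0 0.0045" --pt "0 0 0.0055" --pt "0 0 0.0063" --pt "0 0 0.0068" --pt "0 0 0.0068" --yaw '[0,0,0,0,0,0,0]'

```text
clock: 10.75
tool_pos: [0.6836, -0.0331, 0.1918]
ee_rot: [-0.587, 0.809, -0.001, 0.001]
contact_force: [-7.8, 1.2, 23.9]
width: 0.0178
```

Emit:
carry_out --jaw '[0.1,0.1,0.1]' --pt "0 0 -0.002" --pt "0 0 -0.003" --pt "0 0 -0.003" --yaw '[0,0,0]'

```text
clock: 11.05
tool_pos: [0.6836, -0.0331, 0.1921]
ee_rot: [-0.587, 0.809, -0.0, 0.0]
contact_force: [-0.3, 0.3, 3.7]
width: 0.0178
```

```bash
python3 go.py .6833 -.033 .189; python3 - <<'E'
from ov import *
s=r.state(); zb=s["tool_pos"][2]-.1807
f=optics.grab_frame("side")
draw(f,[],(185,235,210,265),12,"s8.png")
E
```

```text
clock 11.05 pos [ 0.6836 -0.0331  0.1921] xax [-0.311 -0.951 -0.   ] yax [-0.951  0.311 -0.   ] zax [ 2.e-04  0.e+00 -1.e+00] F [-0.33  0.31  3.74] w 0.0178 q [-0.16  0.76  0.04  0.86  0.   -1.41]
shift [-0.      0.0003  0.0031]
```

View pics/s8.png

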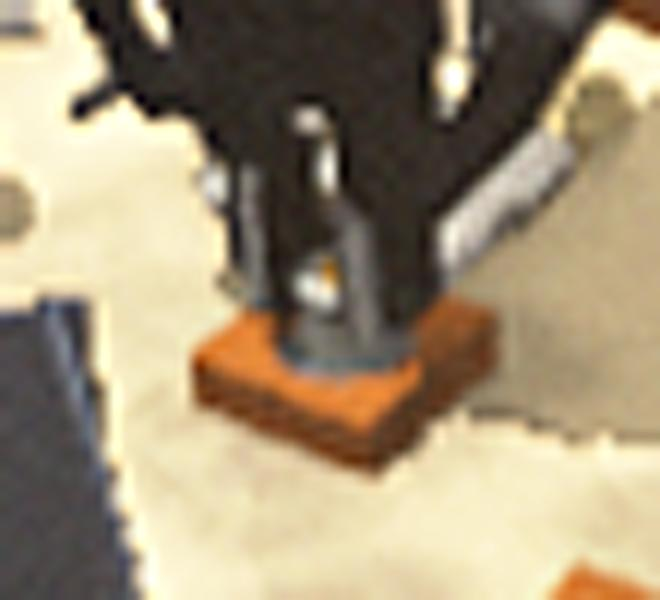

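```bash
python3 - <<'E'
from ov import *
s=r.state()
f=optics.grab_frame("side")
x,y=.6833,-.033
print([proj(f,[[x,y,z]])[0].round(1) for z in(.014,.008,.0279,.034)], proj(f,[[x+.005,y,.03]])[0]-proj(f,[[x,y,.03]])[0],proj(f,[[x,y+.005,.03]])[0]-proj(f,[[x,y,.03]])[0],proj(f,[[x,y,.035]])[0]-proj(f,[[x,y,.03]])[0])
draw(f,[(circ(x,y,.008,.02),(0,255,0)),(circ(x,y,.0279,.02),(0,255,0)),(circ(x,y,.014,.03),(0,0,255)),(circ(x,y,.0279,.003),(0,0,255))],(185,235,210,265),12,"s9.png")
E
```

```text
[array([238.1, 212.3]), array([238.3, 214.2]), array([237.7, 207.9]), array([237.5, 205.9])] [-1.92996017 -0.22587092] [-0.57809587  1.19657233] [-0.15913486 -1.60563987]
```

View pics/s9.png

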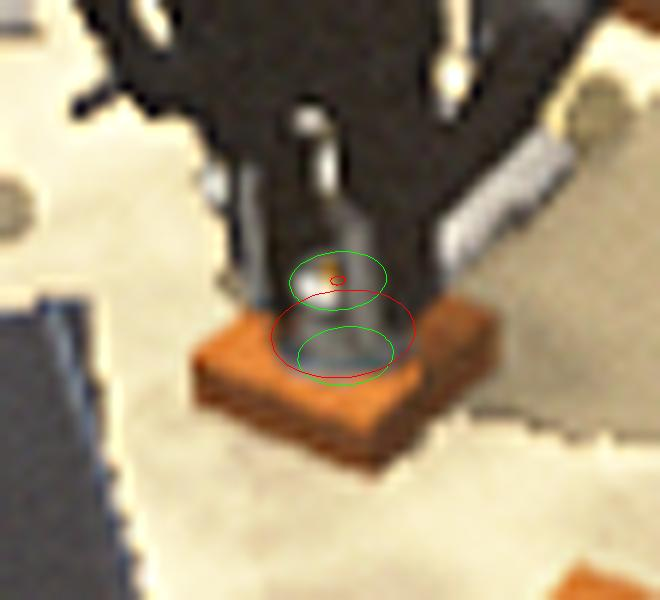

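```bash
python3 - <<'E'
from ov import *
f=optics.grab_frame("top")
print(unproj(f,[[298,213],[300,205]],0).round(3))
K,D,rv,tv=cam(f); g=optics.grab_frame("side"); K,D,rv,tv=cam(g); print("sidecam",(-cv2.Rodrigues(rv)[0].T@tv).round(3))
E
python3 go.py .6 -.005 .23
```

```text
[[0.567 0.006 0.   ]
 [0.59  0.001 0.   ]]
sidecam [0.42  0.691 0.606]
clock 11.25 pos [ 0.6836 -0.0331  0.1921] xax [-0.311 -0.951 -0.   ] yax [-0.951  0.311 -0.   ] zax [ 1.e-04 -0.e+00 -1.e+00] F [-0.67  0.37  3.22] w 0.0175 q [-0.16  0.76  0.04  0.86 -0.   -1.41]
shift [-0.0008  0.0882 -0.0379]
```

Emit:
carry_out --jaw '[0.1,0.1,0.1,0.1,0.1,0.1,0.1,0.1,0.1,0.1,0.1,0.1,0.1,0.1,0.1,0.1,0.1]' --pt "0 0 -0.003" --pt "0 0 -0.01" --pt "0 0 -0.022" --pt "0 0.004 -0.03" --pt "0 0.015 -0.035" --pt "0 0.033 -0.035" --pt "0 0.053 -0.035" --pt "0 0.073 -0.035" --pt "0 0.09 -0.035" --pt "0 0.1 -0.035" --pt "0 0.104 -0.03" --pt "0 0.104 -0.02" --pt "0 0.104 -0.01" --pt "0 0.104 -0.002" --pt "0 0.104 0.003" --pt "0 0.104 0.006" --pt "0 0.104 0.006" --yaw '[0,0,0,0,0,0,0,0,0,0,0,0,0,0,0,0,0]'

```text
clock: 12.95
tool_pos: [0.5846, -0.0009, 0.1855]
ee_rot: [-0.587, 0.81, 0.0, -0.0]
contact_force: [0.0, 0.2, -0.2]
width: 0.0176
```

```bash
python3 go.py .585 0 .181; python3 - <<'E'
from ov import *
f=optics.grab_frame("side")
draw(f,[],(195,250,215,285),10,"s10.png")
E
```

```text
clock 12.95 pos [ 0.5846 -0.0009  0.1855] xax [-0.311 -0.951  0.   ] yax [-0.951  0.311  0.001] zax [-7.e-04  1.e-04 -1.e+00] F [ 0.01  0.15 -0.17] w 0.0176 q [-0.13  0.61 -0.28  0.68  0.   -1.38]
shift [-0.001  -0.0001  0.0045]
```

View pics/s10.png

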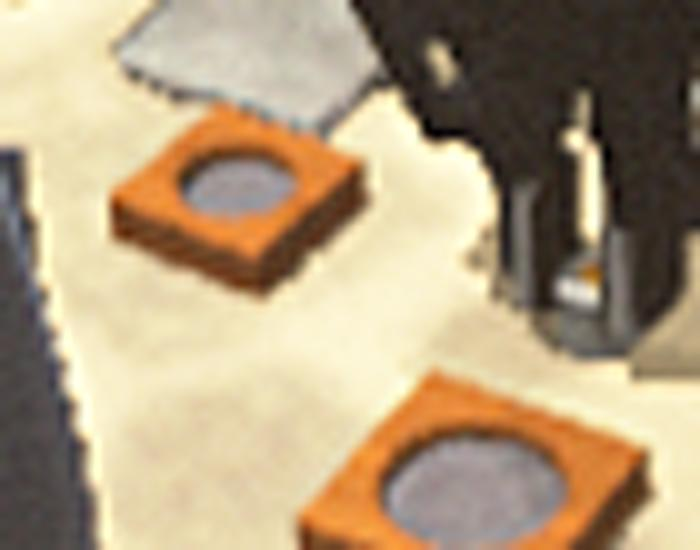

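Emit:
carry_out --jaw '[0.1,0.1,0.1,0.1,0.1]' --pt "0 0 0.0008" --pt "0 0 0.0016" --pt "0 0 0.0023" --pt "0 0 0.0028" --pt "0 0 0.0028" --yaw '[0,0,0,0,0]'

```text
clock: 13.5
tool_pos: [0.5847, -0.0008, 0.184]
ee_rot: [-0.587, 0.809, -0.0, 0.0]
contact_force: [-1.1, -0.5, 6.2]
width: 0.0177
```

Emit:
carry_out --jaw '[0.22,0.25,0.3,0.35,0.35,0.35,0.35]' --pt "0 0 0" --pt "0 0 0" --pt "0 0 0" --pt "0 0 0" --pt "0 0 -0.002" --pt "0 0 -0.0045" --pt "0 0 -0.0045" --yaw '[0,0,0,0,0,0,0]'

```text
clock: 14.2
tool_pos: [0.5848, -0.0009, 0.1882]
ee_rot: [-0.587, 0.809, -0.0, 0.0]
contact_force: [0.4, 0.3, 0.8]
width: 0.0297
```

```bash
python3 go.py .585 0 .187; python3 - <<'E'
from ov import *
f=optics.grab_frame("side")
draw(f,[(circ(.5847,-.0008,0,.02),(0,255,0)),(circ(.5847,-.0008,.0199,.02),(0,255,0))],(195,250,235,295),10,"s11.png")
E
```

```text
clock 14.2 pos [ 0.5848 -0.0009  0.1882] xax [-0.311 -0.951 -0.   ] yax [-0.951  0.311 -0.001] zax [ 6.e-04 -1.e-04 -1.e+00] F [0.38 0.3  0.79] w 0.0297 q [-0.13  0.6  -0.28  0.69 -0.   -1.38]
shift [-0.0009  0.0001  0.0012]
```

View pics/s11.png

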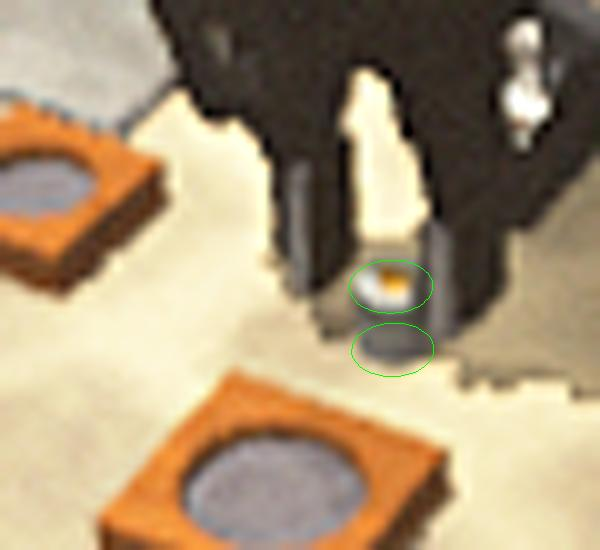

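Emit:
carry_out --jaw '[0.35,0.35,0.35,0.3,0.25,0.2,0.15,0.1,0.1,0.1,0.1]' --pt "0 0 0.0015" --pt "0 0 0.003" --pt "0 0 0.003" --pt "0 0 0.003" --pt "0 0 0.003" --pt "0 0 0.003" --pt "0 0 0.003" --pt "0 0 0.003" --pt "0 0 0.003" --pt "0 0 0.003" --pt "0 0 0.003" --yaw '[0,0,0,0,0,0,0,0,0,0,0]' --force 30

```text
clock: 15.35
tool_pos: [0.5846, -0.0008, 0.1849]
ee_rot: [-0.587, 0.809, -0.0, 0.0]
contact_force: [-1.1, 0.3, 4.7]
width: 0.018
```

```bash
python3 go.py .683 -.034 .23
```

```text
clock 15.35 pos [ 0.5846 -0.0008  0.1849] xax [-0.31  -0.951 -0.   ] yax [-0.951  0.31  -0.   ] zax [ 1.e-04 -0.e+00 -1.e+00] F [-1.07  0.3   4.73] w 0.018 q [-0.13  0.61 -0.28  0.68  0.   -1.38]
shift [ 0.001  -0.1038 -0.0451]
```

Emit:
carry_out --jaw '[0.1,0.1,0.1,0.1,0.1,0.1,0.1,0.1,0.1,0.1,0.1,0.1,0.1,0.1,0.1,0.1,0.1]' --pt "0 0 -0.003" --pt "0 0 -0.01" --pt "0 0 -0.022" --pt "0 -0.004 -0.034" --pt "0 -0.015 -0.042" --pt "0.001 -0.033 -0.042" --pt "0.001 -0.053 -0.042" --pt "0.001 -0.073 -0.042" --pt "0.001 -0.09 -0.042" --pt "0.001 -0.1 -0.042" --pt "0.001 -0.104 -0.04" --pt "0.001 -0.104 -0.034" --pt "0.001 -0.104 -0.026" --pt "0.001 -0.104 -0.019" --pt "0.001 -0.104 -0.014" --pt "0.001 -0.104 -0.012" --pt "0.001 -0.104 -0.012" --yaw '[0,0,0,0,0,0,0,0,0,0,0,0,0,0,0,0,0]'

```text
clock: 17.05
tool_pos: [0.6829, -0.034, 0.1964]
ee_rot: [-0.587, 0.809, 0.0, -0.0]
contact_force: [-0.0, -1.2, 0.2]
width: 0.0177
```

Emit:
carry_out --jaw '[0.1,0.1,0.1,0.1]' --pt "0 0 0.001" --pt "0 0 0.002" --pt "0 0 0.0027" --pt "0 0 0.0027" --yaw '[0,0,0,0]'

```text
clock: 17.45
tool_pos: [0.6832, -0.034, 0.1941]
ee_rot: [-0.587, 0.809, -0.0, -0.0]
contact_force: [0.1, -0.0, 0.6]
width: 0.0179
```

Emit:
carry_out --jaw '[0.1,0.1,0.1,0.1]' --pt "0 0 0.0006" --pt "0 0 0.0012" --pt "0 0 0.0015" --pt "0 0 0.0015" --yaw '[0,0,0,0]'

```text
clock: 17.85
tool_pos: [0.6832, -0.0341, 0.193]
ee_rot: [-0.587, 0.809, -0.0, 0.0]
contact_force: [-1.8, -0.0, 3.1]
width: 0.0181
```

```bash
python3 - <<'E'
from ov import *
f=optics.grab_frame("side")
draw(f,[],(185,235,210,265),12,"s12.png")
E
```

```text
(no output)
```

View pics/s12.png

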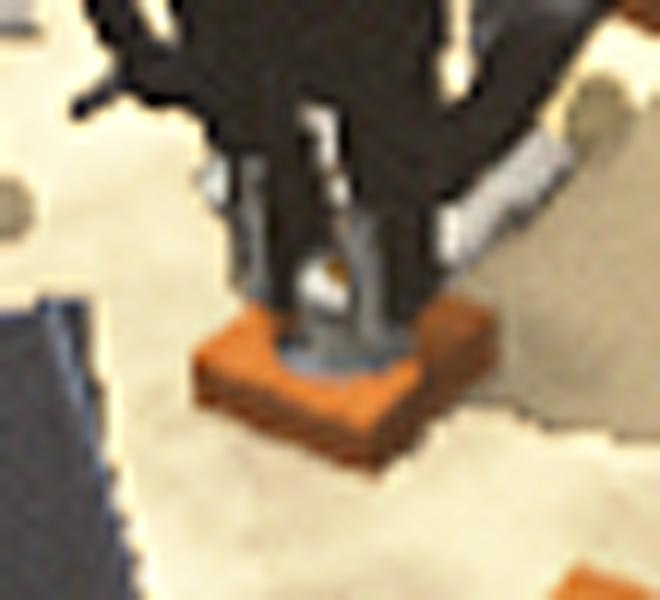

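Emit:
carry_out --jaw '[0.22,0.26,0.3,0.35,0.35,0.35,0.35,0.35,0.35,0.4,0.4,0.4]' --pt "0 0 0" --pt "0 0 0" --pt "0 0 0" --pt "0 0 0" --pt "0 0 -0.003" --pt "0 0 -0.01" --pt "0 0 -0.025" --pt "0 0 -0.045" --pt "0 0 -0.07" --pt "0 0 -0.095" --pt "0 0 -0.115" --pt "0 0 -0.12" --yaw '[0,0,0,0,0,0,0,0,0,0,0,0]'

```text
clock: 19.1
tool_pos: [0.684, -0.0342, 0.3167]
ee_rot: [-0.587, 0.809, -0.002, 0.002]
contact_force: [0.6, 0.2, 0.4]
width: 0.0338
```

```bash
python3 - <<'E'
from ov import *
f=optics.grab_frame("side")
draw(f,[],(175,245,200,275),9,"s13.png")
cs=[]
W["100"]=(.4165,.295,.0731-.0034,.033,.0146)
for n in ("100","200","500"):
    x,y,z,d,h=W[n]; z=z-.0034*(n!="100"); cs+=[(circ(x,y,z+h,d),(0,255,0))]
draw(f,cs,(300,375,300,385),8,"s14.png")
E
python3 go.py .4165 .295 .31
```

```text
clock 19.15 pos [ 0.6838 -0.0341  0.3158] xax [-0.31  -0.951 -0.001] yax [-0.951  0.31  -0.004] zax [ 4.3e-03 -7.0e-04 -1.0e+00] F [-0.28  0.2   1.36] w 0.0345 q [-0.16  0.65  0.19  1.1   0.   -1.41]
shift [-0.2299  0.3563  0.0044]
```

View pics/s13.png

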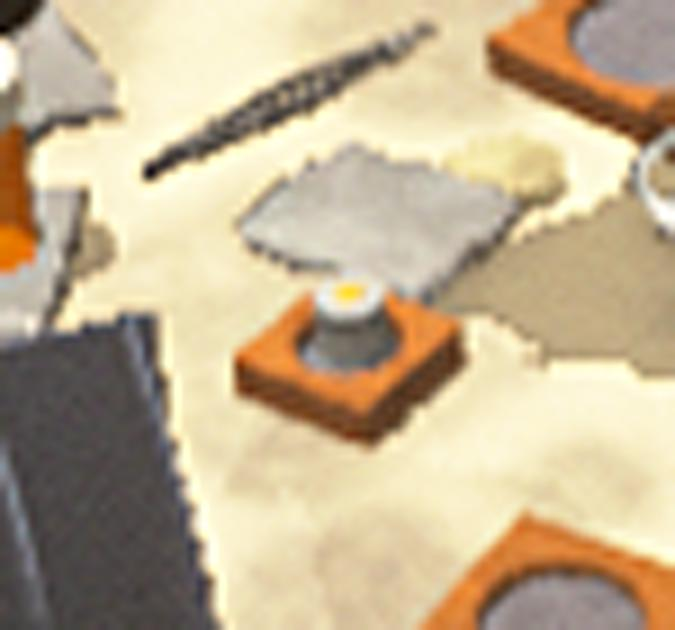

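View pics/s14.png

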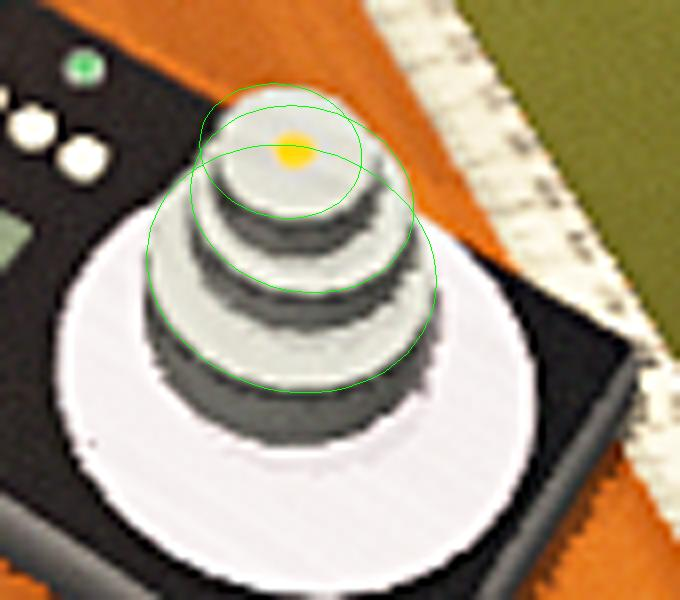

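```bash
python3 - <<'E'
from ov import *
f=optics.grab_frame("top")
cs=[]
W["100"]=(.4135,.295,.0731-.0034,.033,.0146)
for n in ("100","200","500"):
    x,y,z,d,h=W[n]; z=z-.0034*(n!="100"); cs+=[(circ(x,y,z+h,d),(0,255,0))]
cs.append((circ(.4135,.295,.0843,.002),(0,0,255)))
draw(f,cs,(240,285,160,210),13,"t14.png")
E
```

```text
(no output)
```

View pics/t14.png

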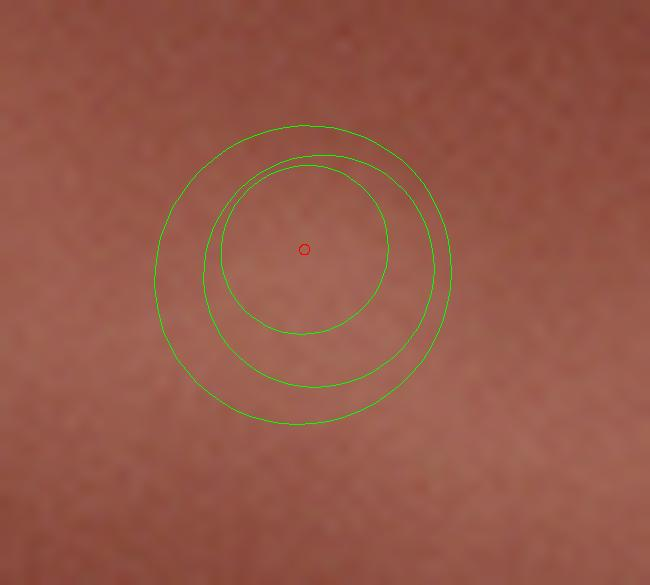

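Emit:
carry_out --jaw '[0.3,0.2,0.1,0,0,0,0,0,0,0,0,0,0,0,0,0,0,0,0,0]' --pt "-0.004 0.006 0" --pt "-0.013 0.02 0" --pt "-0.026 0.04 0" --pt "-0.042 0.065 0" --pt "-0.058 0.091 0" --pt "-0.074 0.117 0" --pt "-0.091 0.143 0" --pt "-0.107 0.168 0" --pt "-0.124 0.194 0" --pt "-0.14 0.22 0" --pt "-0.157 0.246 0" --pt "-0.173 0.271 0" --pt "-0.19 0.297 0" --pt "-0.204 0.32 0" --pt "-0.216 0.338 0" --pt "-0.224 0.351 0.008" --pt "-0.228 0.357 0.016" --pt "-0.2292 0.359 0.025" --pt "-0.2292 0.359 0.029" --pt "-0.2292 0.359 0.029" --yaw '[0,0,0,0,0,0,0,0,0,0,0,0,0,0,0,0,0,0,0,0]'

```text
clock: 21.2
tool_pos: [0.4132, 0.2946, 0.2826]
ee_rot: [-0.587, 0.81, 0.0, -0.001]
contact_force: [-0.4, 0.0, 1.4]
width: -0.0001
```

```bash
python3 go.py .4135 .295 .263;  python3 - <<'E'
from ov import *
f=optics.grab_frame("side")
draw(f,[],(270,375,290,400),6,"s15.png")
E
```

```text
clock 21.2 pos [0.4132 0.2946 0.2826] xax [-0.311 -0.95   0.001] yax [-0.95   0.311  0.001] zax [-0.0014 -0.001  -1.    ] F [-0.43  0.02  1.44] w -0.0001 q [ 0.48  0.36 -0.39  0.81 -0.   -0.78]
shift [-0.0005 -0.0002  0.0196]
```

View pics/s15.png

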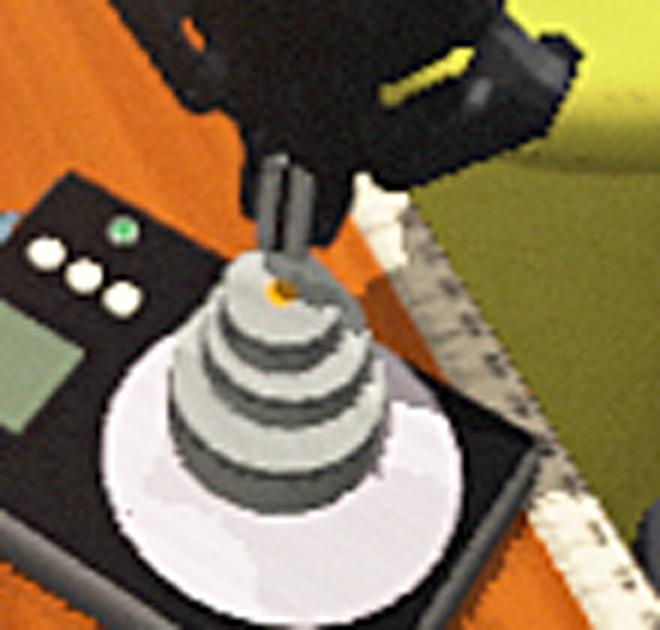

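Emit:
carry_out --jaw '[0,0,0,0,0,0,0]' --pt "0 0 0.004" --pt "0 0 0.009" --pt "0 0 0.014" --pt "0 0 0.018" --pt "0 0 0.02" --pt "0 0 0.021" --pt "0 0 0.021" --yaw '[0,0,0,0,0,0,0]'

```text
clock: 21.95
tool_pos: [0.4131, 0.2953, 0.2625]
ee_rot: [-0.587, 0.809, 0.0, -0.0]
contact_force: [-0.0, -0.0, -0.6]
width: -0.0002
```

Emit:
carry_out --jaw '[0,0,0]' --pt "0 0 0.0008" --pt "0 0 0.0015" --pt "0 0 0.0015" --yaw '[0,0,0]'

```text
clock: 22.25
tool_pos: [0.4131, 0.2953, 0.2611]
ee_rot: [-0.587, 0.809, 0.0, 0.0]
contact_force: [0.8, 0.6, -0.7]
width: 0.0001
```

Emit:
carry_out --jaw '[0,0,0]' --pt "0 0 0.0008" --pt "0 0 0.0015" --pt "0 0 0.0015" --yaw '[0,0,0]'

```text
clock: 22.55
tool_pos: [0.413, 0.2952, 0.2595]
ee_rot: [-0.587, 0.809, 0.0, -0.0]
contact_force: [-0.3, 0.4, 1.1]
width: 0.0
```

Emit:
carry_out --jaw '[0,0,0]' --pt "0 0 0.0008" --pt "0 0 0.0015" --pt "0 0 0.0015" --yaw '[0,0,0]'

```text
clock: 22.85
tool_pos: [0.4131, 0.2953, 0.2582]
ee_rot: [-0.587, 0.809, -0.0, 0.0]
contact_force: [-1.2, -0.3, 1.4]
width: -0.0001
```

Emit:
carry_out --jaw '[0,0,0]' --pt "0 0 0.0005" --pt "0 0 0.001" --pt "0 0 0.001" --yaw '[0,0,0]'

```text
clock: 23.15
tool_pos: [0.4131, 0.2953, 0.2581]
ee_rot: [-0.587, 0.809, -0.0, 0.0]
contact_force: [-4.5, -2.5, 14.7]
width: 0.0001
```

Emit:
carry_out --jaw '[0,0,0]' --pt "0 0 0.0005" --pt "0 0 0.001" --pt "0 0 0.001" --yaw '[0,0,0]'

```text
clock: 23.45
tool_pos: [0.4131, 0.2953, 0.258]
ee_rot: [-0.587, 0.809, -0.0, 0.001]
contact_force: [-7.6, -4.8, 27.7]
width: -0.0
```

Emit:
carry_out --jaw '[0.1,0.3,0.6,0.6,0.6,0.6]' --pt "0 0 -0.005" --pt "0 0 -0.012" --pt "0 0 -0.018" --pt "0 0 -0.018" --pt "0 0 -0.018" --pt "0 0 -0.018" --yaw '[0,0,0,0,0,0]'

```text
clock: 24.05
tool_pos: [0.413, 0.2952, 0.2738]
ee_rot: [-0.587, 0.809, 0.0, -0.0]
contact_force: [-0.5, 0.1, -0.2]
width: 0.0513
```

```bash
python3 - <<'E'
from ov import *
f=optics.grab_frame("side")
print(unproj(f,[[300+295/8,300+152/8]],.0852))
q=nets.place_of("side","weight_100")
for d in q: print("  ",np.round(towld(f,d["position"]),4).tolist(),round(d["p"],2))
draw(f,[],(300,345,310,365),12,"s16.png")
# scale block: bias check w/ 50 in well
print(unproj(f,[[200+349/9,175+292/9]],.0279))
E
python3 go.py .4135 .295 .2508
```

```text
[[0.41269564 0.29652678 0.0852    ]]
   [0.4085, 0.2928, 0.0539] 0.9
   [0.4167, 0.2887, 0.0676] 0.73
   [0.4102, 0.3003, 0.0305] 0.66
   [0.6818, -0.0348, 0.006] 0.63
[[ 0.6811175  -0.03528221  0.0279    ]]
clock 24.15 pos [0.413  0.2952 0.2738] xax [-0.311 -0.951  0.   ] yax [-0.951  0.311  0.   ] zax [-4.e-04 -2.e-04 -1.e+00] F [-0.11 -0.26 -0.58] w 0.0509 q [ 0.48  0.37 -0.41  0.79 -0.   -0.78]
shift [ 0.     -0.0005  0.023 ]
```

View pics/s16.png

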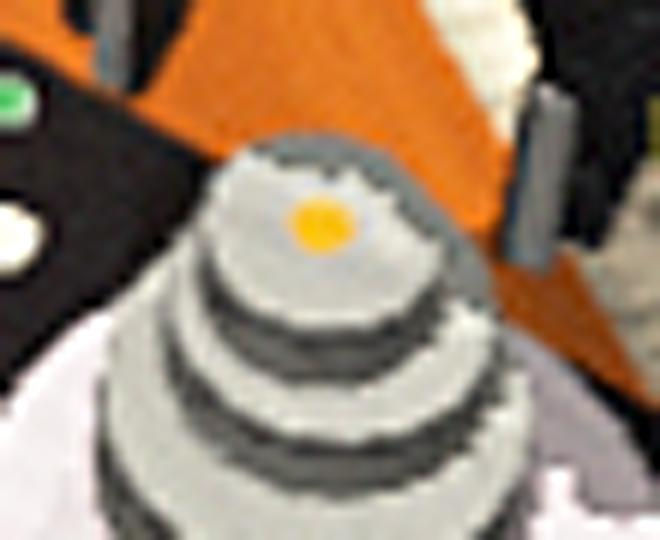

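Emit:
carry_out --jaw '[0.6,0.6,0.6,0.6,0.6,0.55,0.5,0.45,0.42,0.39,0.36,0.33,0.3,0.25,0.25,0.25]' --pt "-0.0016 -0.0005 0.005" --pt "-0.0016 -0.0005 0.012" --pt "-0.0016 -0.0005 0.018" --pt "-0.0016 -0.0005 0.022" --pt "-0.0016 -0.0005 0.023" --pt "-0.0016 -0.0005 0.023" --pt "-0.0016 -0.0005 0.023" --pt "-0.0016 -0.0005 0.023" --pt "-0.0016 -0.0005 0.023" --pt "-0.0016 -0.0005 0.023" --pt "-0.0016 -0.0005 0.023" --pt "-0.0016 -0.0005 0.023" --pt "-0.0016 -0.0005 0.023" --pt "-0.0016 -0.0005 0.023" --pt "-0.0016 -0.0005 0.023" --pt "-0.0016 -0.0005 0.023" --yaw '[0,0,0,0,0,0,0,0,0,0,0,0,0,0,0,0]' --force 30

```text
clock: 25.75
tool_pos: [0.4141, 0.2967, 0.2515]
ee_rot: [-0.587, 0.809, -0.0, 0.0]
contact_force: [-1.1, -0.2, 6.9]
width: 0.0313
```

```bash
python3 - <<'E'
from ov import *
f=optics.grab_frame("side")
draw(f,[],(290,345,300,365),10,"s17.png")
E
python3 go.py .5983 .066 .31
```

```text
clock 25.8 pos [0.4141 0.2967 0.2515] xax [-0.31  -0.951 -0.   ] yax [-0.951  0.31  -0.   ] zax [ 3.e-04  2.e-04 -1.e+00] F [-0.89 -1.    5.41] w 0.0308 q [ 0.48  0.4  -0.43  0.74  0.   -0.78]
shift [ 0.1621 -0.2468 -0.0585]
```

View pics/s17.png

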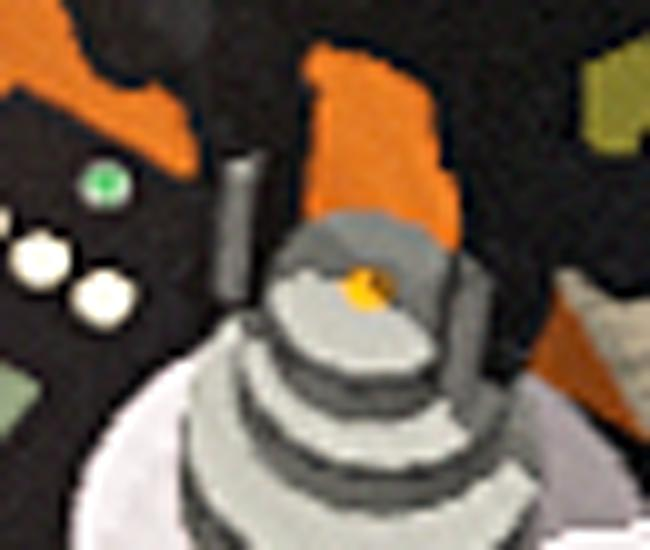

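Emit:
carry_out --jaw '[0.25,0.25,0.25,0.25,0.25,0.25,0.25,0.25,0.25,0.25,0.25,0.25,0.25,0.25,0.25,0.25,0.25,0.25,0.25]' --pt "0 0 -0.002" --pt "0 0 -0.007" --pt "0 0 -0.016" --pt "0 0 -0.03" --pt "0 0 -0.044" --pt "0.006 -0.01 -0.052" --pt "0.018 -0.028 -0.056" --pt "0.033 -0.05 -0.056" --pt "0.048 -0.073 -0.056" --pt "0.063 -0.096 -0.056" --pt "0.078 -0.119 -0.056" --pt "0.093 -0.142 -0.056" --pt "0.108 -0.165 -0.056" --pt "0.123 -0.188 -0.056" --pt "0.138 -0.211 -0.056" --pt "0.15 -0.229 -0.056" --pt "0.158 -0.241 -0.056" --pt "0.1618 -0.247 -0.056" --pt "0.1618 -0.247 -0.056" --yaw '[0,0,0,0,0,0,0,0,0,0,0,0,0,0,0,0,0,0,0]' --force 45

```text
clock: 27.7
tool_pos: [0.5989, 0.0655, 0.307]
ee_rot: [-0.587, 0.81, 0.0, -0.0]
contact_force: [-0.4, 0.7, -1.4]
width: 0.0303
```

```bash
python3 go.py .5988 .0664 .192; python3 - <<'E'
from ov import *
f=optics.grab_frame("side")
draw(f,[],(170,270,220,320),6,"s18.png")
E
```

```text
clock 27.7 pos [0.5989 0.0655 0.307 ] xax [-0.311 -0.95   0.   ] yax [-0.95   0.311  0.   ] zax [-2.e-04  0.e+00 -1.e+00] F [-0.39  0.66 -1.44] w 0.0303 q [-0.01  0.5  -0.09  0.97  0.   -1.27]
shift [-0.0008  0.0003  0.115 ]
```

View pics/s18.png

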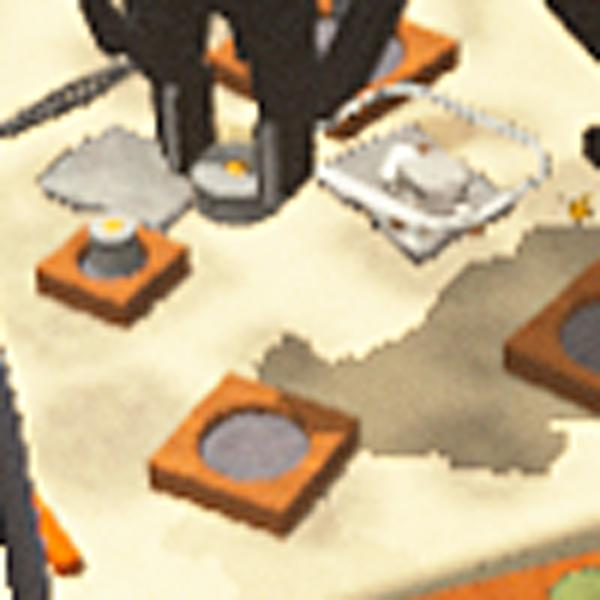

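Emit:
carry_out --jaw '[0.25,0.25,0.25,0.25,0.25,0.25,0.25,0.25,0.25,0.25]' --pt "-0.0008 0.0003 0.008" --pt "-0.0008 0.0003 0.025" --pt "-0.0008 0.0003 0.045" --pt "-0.0008 0.0003 0.065" --pt "-0.0008 0.0003 0.082" --pt "-0.0008 0.0003 0.095" --pt "-0.0008 0.0003 0.103" --pt "-0.0008 0.0003 0.107" --pt "-0.0008 0.0003 0.109" --pt "-0.0008 0.0003 0.109" --yaw '[0,0,0,0,0,0,0,0,0,0]'

```text
clock: 28.75
tool_pos: [0.5988, 0.067, 0.1984]
ee_rot: [-0.587, 0.809, -0.0, 0.0]
contact_force: [0.0, 0.1, -0.5]
width: 0.0303
```

```bash
python3 go.py .5988 .0664 .191; python3 - <<'E'
from ov import *
f=optics.grab_frame("side")
draw(f,[],(210,265,235,295),10,"s19.png")
E
```

```text
clock 28.75 pos [0.5988 0.067  0.1984] xax [-0.31  -0.951 -0.   ] yax [-0.951  0.31  -0.001] zax [ 6.e-04  0.e+00 -1.e+00] F [ 0.05  0.07 -0.48] w 0.0303 q [-0.01  0.62 -0.22  0.74  0.   -1.26]
shift [ 0.0006 -0.0002  0.0074]
```

View pics/s19.png

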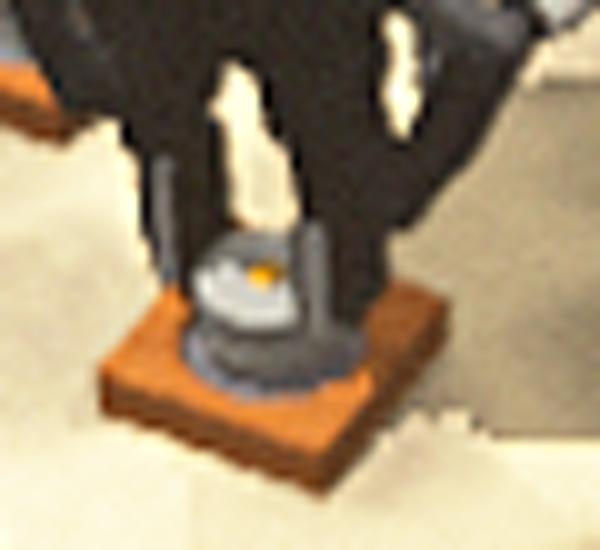

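Emit:
carry_out --jaw '[0.25,0.25,0.25,0.25,0.25,0.25]' --pt "0.0003 0.0015 0.0" --pt "0.0003 0.0015 0.002" --pt "0.0003 0.0015 0.004" --pt "0.0003 0.0015 0.0055" --pt "0.0003 0.0015 0.0065" --pt "0.0003 0.0015 0.0065" --yaw '[0,0,0,0,0,0]'

```text
clock: 29.4
tool_pos: [0.597, 0.0672, 0.1914]
ee_rot: [-0.587, 0.809, 0.0, -0.0]
contact_force: [0.4, 0.4, -1.2]
width: 0.0302
```

Emit:
carry_out --jaw '[0.25,0.25,0.25]' --pt "0 0 0.0006" --pt "0 0 0.0012" --pt "0 0 0.0012" --yaw '[0,0,0]'

```text
clock: 29.7
tool_pos: [0.597, 0.0672, 0.1903]
ee_rot: [-0.587, 0.809, 0.0, -0.0]
contact_force: [-0.1, 0.5, -0.9]
width: 0.0302
```

Emit:
carry_out --jaw '[0.25,0.25,0.25]' --pt "0 0 0.0005" --pt "0 0 0.001" --pt "0 0 0.001" --yaw '[0,0,0]'

```text
clock: 30.0
tool_pos: [0.5971, 0.0672, 0.1896]
ee_rot: [-0.587, 0.809, -0.0, 0.0]
contact_force: [-0.4, -0.1, 1.3]
width: 0.0303
```

Emit:
carry_out --jaw '[0.25,0.25,0.25]' --pt "0 0 0.0004" --pt "0 0 0.0008" --pt "0 0 0.0008" --yaw '[0,0,0]'

```text
clock: 30.3
tool_pos: [0.5971, 0.0672, 0.1895]
ee_rot: [-0.587, 0.809, -0.0, 0.0]
contact_force: [-2.8, -0.4, 10.6]
width: 0.0302
```

Emit:
carry_out --jaw '[0.36,0.4,0.45,0.5,0.5,0.5,0.5,0.5,0.5,0.5,0.5,0.5]' --pt "0 0 -0.0005" --pt "0 0 -0.0005" --pt "0 0 -0.0005" --pt "0 0 -0.0005" --pt "0 0 -0.003" --pt "0 0 -0.01" --pt "0 0 -0.025" --pt "0 0 -0.045" --pt "0 0 -0.065" --pt "0 0 -0.085" --pt "0 0 -0.1" --pt "0 0 -0.105" --yaw '[0,0,0,0,0,0,0,0,0,0,0,0]'

```text
clock: 31.5
tool_pos: [0.5976, 0.0672, 0.2959]
ee_rot: [-0.587, 0.809, -0.001, 0.001]
contact_force: [0.3, 0.6, -0.2]
width: 0.043
```

```bash
python3 - <<'E'
from ov import *
f=optics.grab_frame("side")
draw(f,[],(175,265,215,305),7,"s20.png")
W["200"]=(.411,.2948,.0581-.0033,.046,.015);W["500"]=(.4115,.301,.036-.0033,.06,.0221)
cs=[(circ(W[n][0],W[n][1],W[n][2]+W[n][4],W[n][3]),(0,255,0)) for n in("200","500")]
draw(f,cs,(310,375,300,385),9,"s21.png")
E
python3 go.py .411 .2948 .30
```

```text
clock 31.55 pos [0.5976 0.0672 0.2956] xax [-0.31  -0.951 -0.001] yax [-0.951  0.31  -0.003] zax [ 0.0028 -0.     -1.    ] F [0.27 0.53 0.14] w 0.0426 q [-0.01  0.51 -0.12  0.94 -0.   -1.26]
shift [-0.1584  0.248  -0.0049]
```

View pics/s20.png

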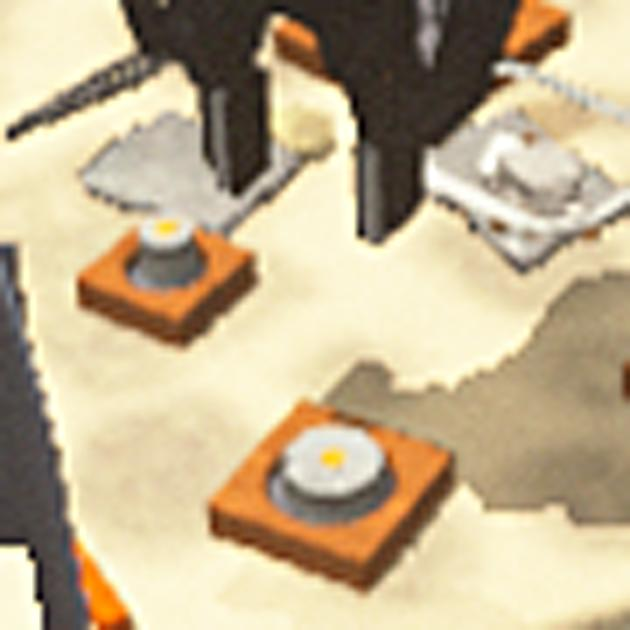

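View pics/s21.png

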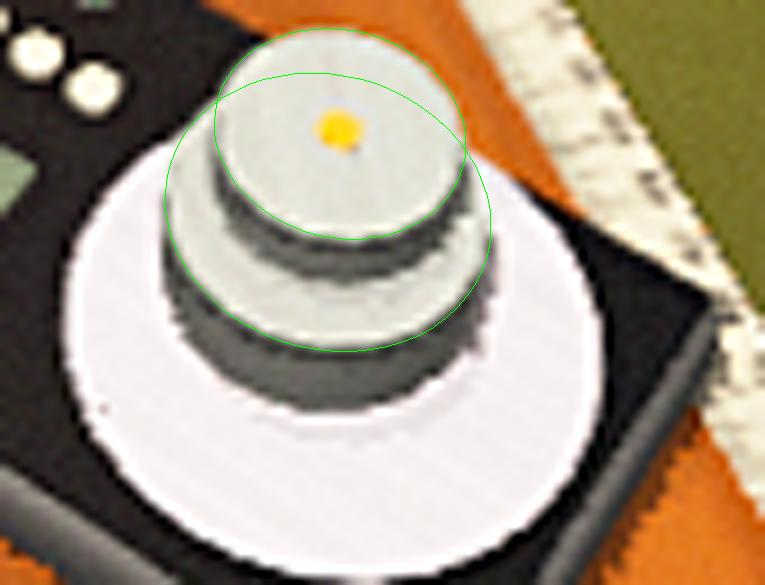

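Emit:
carry_out --jaw '[0.5,0.6,0.7,0.8,0.8,0.8,0.8,0.8,0.8,0.8,0.8,0.8,0.8,0.8,0.8,0.8,0.8,0.8]' --pt "-0.004 0.006 0" --pt "-0.013 0.02 0" --pt "-0.026 0.04 0" --pt "-0.042 0.065 0" --pt "-0.058 0.09 0" --pt "-0.074 0.115 0" --pt "-0.09 0.14 0" --pt "-0.107 0.165 0" --pt "-0.122 0.19 0" --pt "-0.137 0.213 0" --pt "-0.148 0.23 0" --pt "-0.156 0.242 0.004" --pt "-0.159 0.2465 0.014" --pt "-0.1596 0.2473 0.03" --pt "-0.1596 0.2473 0.045" --pt "-0.1596 0.2473 0.056" --pt "-0.1596 0.2473 0.0625" --pt "-0.1596 0.2473 0.0625" --yaw '[0,0,0,0,0,0,0,0,0,0,0,0,0,0,0,0,0,0]' --force 35

```text
clock: 33.35
tool_pos: [0.4113, 0.2952, 0.23]
ee_rot: [-0.587, 0.81, 0.0, -0.001]
contact_force: [0.3, 0.1, -0.3]
width: 0.0682
```

```bash
python3 - <<'E'
from ov import *
f=optics.grab_frame("side")
draw(f,[],(290,365,290,385),8,"s22.png")
E
python3 go.py .412 .2955 .2331
```

```text
clock 33.4 pos [0.4116 0.2954 0.2308] xax [-0.311 -0.95   0.001] yax [-0.95   0.311  0.001] zax [-7.e-04 -4.e-04 -1.e+00] F [1.   0.45 0.01] w 0.0683 q [ 0.48  0.43 -0.46  0.68 -0.   -0.78]
shift [-0.0002 -0.0004 -0.0023]
```

View pics/s22.png

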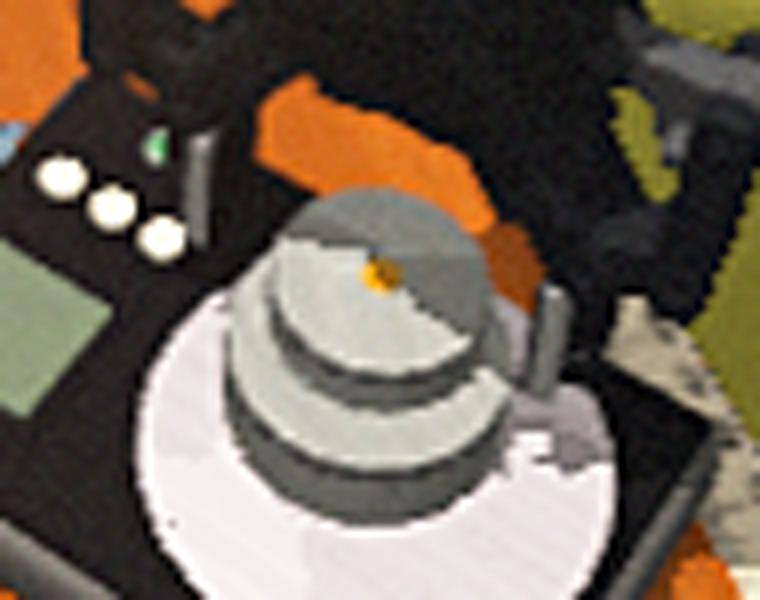

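Emit:
carry_out --jaw '[0.75,0.7,0.66,0.63,0.6,0.57,0.54,0.51,0.48,0.45,0.42,0.4,0.4,0.4]' --pt "0 -0.0004 -0.0015" --pt "0 -0.0004 -0.0023" --pt "0 -0.0004 -0.0023" --pt "0 -0.0004 -0.0023" --pt "0 -0.0004 -0.0023" --pt "0 -0.0004 -0.0023" --pt "0 -0.0004 -0.0023" --pt "0 -0.0004 -0.0023" --pt "0 -0.0004 -0.0023" --pt "0 -0.0004 -0.0023" --pt "0 -0.0004 -0.0023" --pt "0 -0.0004 -0.0023" --pt "0 -0.0004 -0.0023" --pt "0 -0.0004 -0.0023" --yaw '[0,0,0,0,0,0,0,0,0,0,0,0,0,0]' --force 35

```text
clock: 34.8
tool_pos: [0.4117, 0.2956, 0.2337]
ee_rot: [-0.587, 0.809, 0.0, -0.0]
contact_force: [-2.4, -0.1, 7.4]
width: 0.044
```

```bash
python3 - <<'E'
from ov import *
f=optics.grab_frame("side")
draw(f,[],(290,365,290,385),8,"s23.png")
E
python3 go.py .4695 -.0235 .29
```

```text
clock 34.85 pos [0.4117 0.2956 0.2337] xax [-0.31  -0.951 -0.   ] yax [-0.951  0.31   0.   ] zax [-4.e-04  3.e-04 -1.e+00] F [-2.42 -0.23  7.01] w 0.0443 q [ 0.48  0.42 -0.46  0.69  0.   -0.78]
shift [ 0.2854 -0.154  -0.0564]
```

View pics/s23.png

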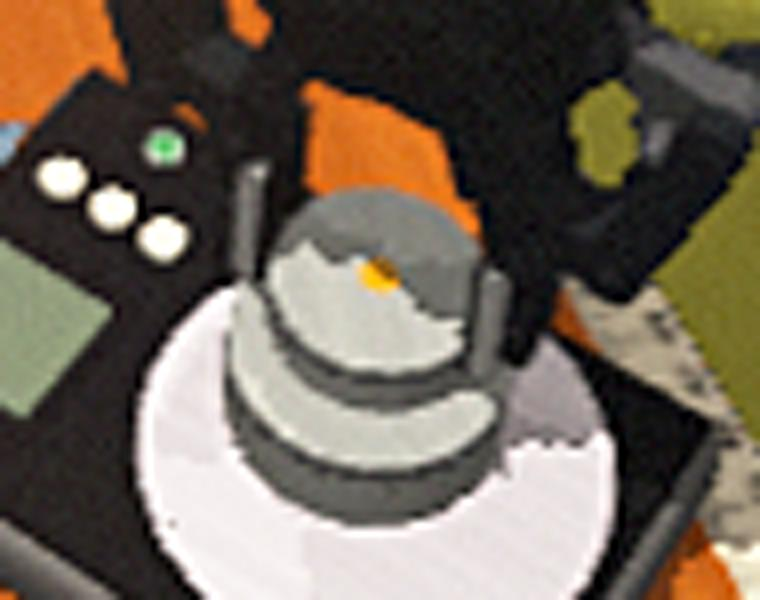

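```bash
python3 - <<'E'
from fit import *
f=optics.grab_frame("side"); ms=[d["pixels"] for d in nets.cut_out("side","block_500")]
for n,x,y,a in (("500",.63,-.205,.086),("200",.47,-.025,.072),("100",.598,.0655,.059),("50",.683,-.033,.046)):
    p=proj(f,[[x,y,.01]])[0]
    m=[m for m in ms if np.hypot(*(np.argwhere(m).mean(0)[::-1]-p))<8]
    if not m: print(n,"none",p); continue
    m=m[0]; best=None
    if n in("100","50"):
        k=cv2.convexHull(np.argwhere(m)[:,::-1].astype(np.int32)); mm=np.zeros((420,560),np.uint8); cv2.fillPoly(mm,[k],1); m=mm>0
    for y0 in (0,.4,.8,1.2):
        s=minimize(lambda v:-iou(f,boxpts(v[0],v[1],v[2],a),m),[x,y,y0],method="Nelder-Mead",options=dict(initial_simplex=[[x,y,y0],[x+.006,y,y0],[x,y+.006,y0],[x,y,y0+.3]],xatol=1e-4,fatol=1e-4,maxiter=80))
        if best is None or s.fun<best.fun: best=s
    print(n,np.round(best.x,4),round(best.fun,3))
E
```

```text
500 [ 0.626  -0.2118  1.0804] -0.929
200 none [322.16768084 225.69905158]
100 [0.5977 0.0652 1.2733] -0.929
50 [ 0.6827 -0.0331  1.2428] -0.899
```

Emit:
carry_out --jaw '[0.4,0.4,0.4,0.4,0.4,0.4,0.4,0.4,0.4,0.4,0.4,0.4,0.4,0.4,0.4,0.4,0.4,0.4,0.4,0.4]' --pt "0 0 -0.002" --pt "0 0 -0.007" --pt "0 0 -0.016" --pt "0 0 -0.03" --pt "0 0 -0.044" --pt "0.01 -0.005 -0.052" --pt "0.028 -0.015 -0.056" --pt "0.05 -0.027 -0.056" --pt "0.074 -0.04 -0.056" --pt "0.098 -0.052 -0.056" --pt "0.122 -0.065 -0.056" --pt "0.146 -0.078 -0.056" --pt "0.17 -0.091 -0.056" --pt "0.194 -0.104 -0.056" --pt "0.218 -0.117 -0.056" --pt "0.242 -0.129 -0.056" --pt "0.262 -0.14 -0.056" --pt "0.277 -0.148 -0.056" --pt "0.284 -0.152 -0.056" --pt "0.2859 -0.1529 -0.056" --yaw '[0,0,0,0,0,0,0,0,0,0,0,0,0,0,0,0,0,0,0,0]' --force 50

```text
clock: 36.95
tool_pos: [0.4684, -0.0246, 0.2895]
ee_rot: [-0.587, 0.81, -0.0, 0.0]
contact_force: [0.5, 0.2, -1.7]
width: 0.0434
```

Emit:
carry_out --jaw '[0.4,0.4,0.4,0.4,0.4,0.4,0.4]' --pt "0 0 0.005" --pt "0 0 0.02" --pt "0 0 0.04" --pt "0 0 0.06" --pt "0 0 0.075" --pt "0 0 0.08" --pt "0 0 0.08" --yaw '[0,0,0,0,0,0,0]'

```text
clock: 37.65
tool_pos: [0.468, -0.023, 0.2089]
ee_rot: [-0.588, 0.809, 0.001, -0.001]
contact_force: [0.6, 0.5, -1.7]
width: 0.0437
```

```bash
python3 go.py .4685 -.0235 .187; python3 - <<'E'
from ov import *
f=optics.grab_frame("side")
draw(f,[],(180,260,280,370),8,"s24.png")
f=optics.grab_frame("top"); save(f,"t24.png")
E
```

```text
clock 37.65 pos [ 0.468  -0.023   0.2089] xax [-0.31  -0.951  0.   ] yax [-0.951  0.31   0.002] zax [-1.6e-03  4.0e-04 -1.0e+00] F [ 0.63  0.55 -1.7 ] w 0.0437 q [-0.21  0.4  -0.58  0.59  0.   -1.46]
shift [ 0.0003 -0.0006  0.0218]
```

View pics/s24.png

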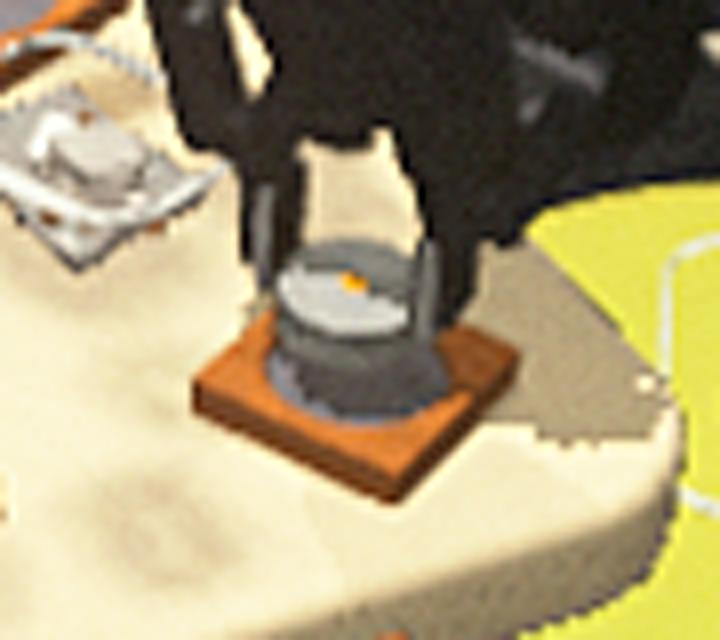

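```bash
python3 - <<'E'
from ov import *
f=optics.grab_frame("side")
x,y=.468,-.023
w=proj(f,circ(x,y,.014,.056)); print("well l r bottom",w[:,0].min(),w[:,0].max(),w[:,1].max(),"plug",proj(f,[[x,y,.045]]))
print("obs", 280+268/8,280+450/8,180+423/8,"plug",324.1,215.4)
print((proj(f,[[x+.005,y,.014]])-proj(f,[[x,y,.014]]))/5,(proj(f,[[x,y+.005,.014]])-proj(f,[[x,y,.014]]))/5)
E
```

```text
well l r bottom 311.3513826086435 334.67222664835896 232.6706056620299 plug [[323.74234246 214.9453734 ]]
obs 313.5 336.25 232.875 plug 324.1 215.4
[[-0.41353182 -0.04966604]] [[-0.04764536  0.26251728]]
```

Emit:
carry_out --jaw '[0.4,0.4,0.4,0.4,0.4,0.4,0.4,0.4,0.4]' --pt "0.0005 0.001 0" --pt "0.001 0.002 0.002" --pt "0.001 0.0022 0.006" --pt "0.001 0.0022 0.01" --pt "0.001 0.0022 0.014" --pt "0.001 0.0022 0.017" --pt "0.001 0.0022 0.0185" --pt "0.001 0.0022 0.0195" --pt "0.001 0.0022 0.0195" --yaw '[0,0,0,0,0,0,0,0,0]'

```text
clock: 38.7
tool_pos: [0.4661, -0.024, 0.1898]
ee_rot: [-0.587, 0.809, 0.0, -0.0]
contact_force: [-0.6, 0.1, -2.5]
width: 0.0431
```

Emit:
carry_out --jaw '[0.4,0.4,0.4]' --pt "0 0 0.0005" --pt "0 0 0.001" --pt "0 0 0.001" --yaw '[0,0,0]'

```text
clock: 39.0
tool_pos: [0.4661, -0.024, 0.1889]
ee_rot: [-0.587, 0.809, -0.0, 0.0]
contact_force: [-0.7, -0.7, -1.8]
width: 0.0435
```

```bash
python3 go.py .4685 -.0235 .187; python3 - <<'E'
from ov import *
f=optics.grab_frame("side")
draw(f,[],(190,250,295,355),10,"s25.png")
E
```

```text
clock 39.0 pos [ 0.4661 -0.024   0.1889] xax [-0.31  -0.951 -0.   ] yax [-0.951  0.31  -0.   ] zax [ 1.e-04  0.e+00 -1.e+00] F [-0.67 -0.66 -1.77] w 0.0435 q [-0.21  0.43 -0.61  0.53  0.   -1.46]
shift [-0.0012 -0.0021  0.0019]
```

View pics/s25.png

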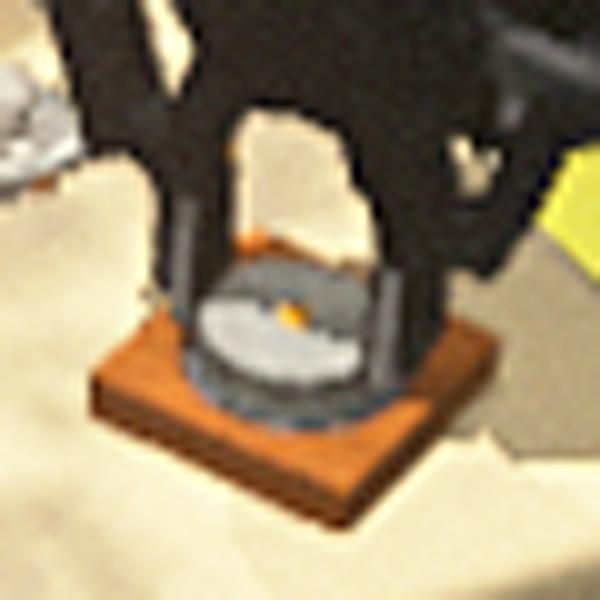

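Emit:
carry_out --jaw '[0.4,0.4,0.4]' --pt "0 0.0005 0.0005" --pt "0 0.0008 0.0012" --pt "0 0.0008 0.0013" --yaw '[0,0,0]'

```text
clock: 39.35
tool_pos: [0.4652, -0.0237, 0.1875]
ee_rot: [-0.587, 0.809, 0.0, -0.0]
contact_force: [-0.4, -0.5, -1.4]
width: 0.0436
```

Emit:
carry_out --jaw '[0.4,0.4,0.4]' --pt "0 0 0.0004" --pt "0 0 0.0008" --pt "0 0 0.0008" --yaw '[0,0,0]'

```text
clock: 39.65
tool_pos: [0.4653, -0.0237, 0.1869]
ee_rot: [-0.587, 0.809, 0.0, 0.0]
contact_force: [-0.1, 0.4, 0.1]
width: 0.0437
```

Emit:
carry_out --jaw '[0.4,0.4,0.4]' --pt "0 0 0.0003" --pt "0 0 0.0005" --pt "0 0 0.0005" --yaw '[0,0,0]'

```text
clock: 39.95
tool_pos: [0.4654, -0.0237, 0.1868]
ee_rot: [-0.587, 0.809, -0.0, 0.0]
contact_force: [-3.1, 0.5, 8.8]
width: 0.0436
```

Emit:
carry_out --jaw '[0.54,0.58,0.62,0.65,0.65,0.65,0.65,0.65,0.65,0.65,0.65,0.65]' --pt "0 0 -0.0003" --pt "0 0 -0.0003" --pt "0 0 -0.0003" --pt "0 0 -0.0003" --pt "0 0 -0.003" --pt "0 0 -0.01" --pt "0 0 -0.025" --pt "0 0 -0.045" --pt "0 0 -0.065" --pt "0 0 -0.085" --pt "0 0 -0.1" --pt "0 0 -0.105" --yaw '[0,0,0,0,0,0,0,0,0,0,0,0]'

```text
clock: 41.15
tool_pos: [0.4659, -0.0238, 0.2932]
ee_rot: [-0.587, 0.809, -0.001, 0.001]
contact_force: [-0.0, -0.9, 1.0]
width: 0.0554
```

```bash
python3 - <<'E'
from ov import *
f=optics.grab_frame("side")
draw(f,[],(170,265,215,355),5,"s26.png")
cs=[(circ(W[n][0],W[n][1],W[n][2]-.0033+W[n][4],W[n][3]),(0,255,0)) for n in("500",)]
draw(f,cs,(310,375,300,385),9,"s27.png")
f=optics.grab_frame("top")
draw(f,cs,(240,285,160,210),12,"t27.png")
E
python3 go.py .412 .301 .29
```

```text
clock 41.25 pos [ 0.4656 -0.0238  0.292 ] xax [-0.311 -0.951 -0.   ] yax [-0.951  0.311 -0.002] zax [ 1.6e-03 -3.0e-04 -1.0e+00] F [-0.59 -0.2  -0.51] w 0.0556 q [-0.21  0.28 -0.49  0.8   0.   -1.46]
shift [-0.2921  0.1518  0.0018]
```

View pics/s26.png

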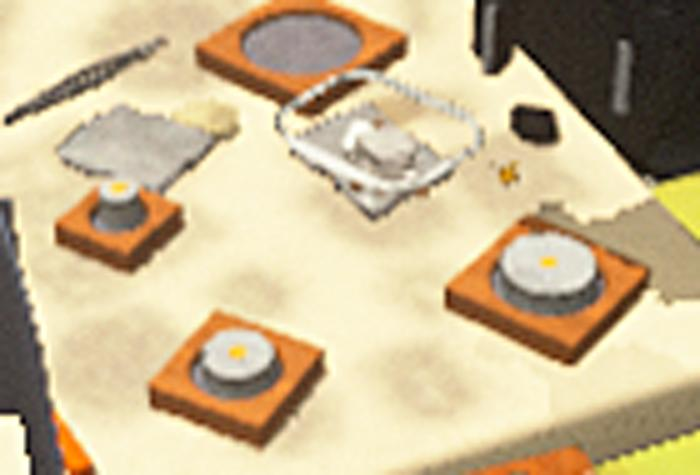

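View pics/s27.png

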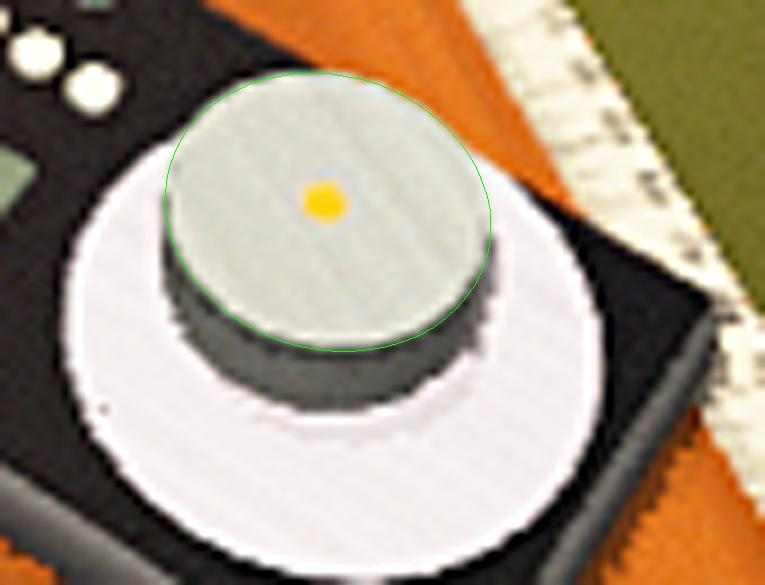

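View pics/t27.png

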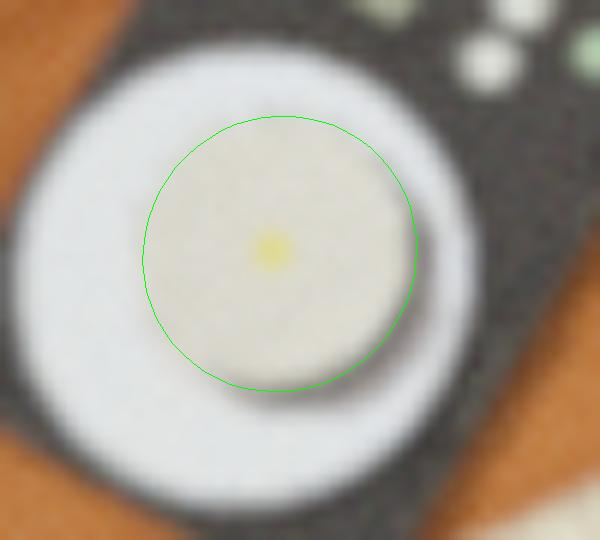

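Emit:
carry_out --jaw '[0.65,0.8,1,1,1,1,1,1,1,1,1,1,1,1,1,1,1,1,1,1]' --pt "-0.01 0.005 0" --pt "-0.03 0.016 0" --pt "-0.055 0.029 0" --pt "-0.08 0.042 0" --pt "-0.106 0.055 0" --pt "-0.132 0.069 0" --pt "-0.158 0.082 0" --pt "-0.184 0.096 0" --pt "-0.21 0.109 0" --pt "-0.236 0.123 0" --pt "-0.258 0.134 0" --pt "-0.275 0.143 0" --pt "-0.287 0.149 0.006" --pt "-0.292 0.152 0.018" --pt "-0.2931 0.1523 0.034" --pt "-0.2931 0.1523 0.05" --pt "-0.2931 0.1523 0.065" --pt "-0.2931 0.1523 0.075" --pt "-0.2931 0.1523 0.0805" --pt "-0.2931 0.1523 0.0805" --yaw '[0,0,0,0,0,0,0,0,0,0,0,0,0,0,0,0,0,0,0,0]' --force 40

```text
clock: 43.25
tool_pos: [0.4112, 0.3018, 0.2099]
ee_rot: [-0.587, 0.81, 0.0, -0.001]
contact_force: [0.1, 0.2, 1.0]
width: 0.0854
```

```bash
python3 - <<'E'
from ov import *
f=optics.grab_frame("side")
draw(f,[],(290,375,290,390),7,"s28.png")
E
python3 go.py .412 .302 .2105
```

```text
clock 43.3 pos [0.4115 0.302  0.2106] xax [-0.311 -0.95   0.   ] yax [-0.95   0.311  0.   ] zax [-5.e-04 -4.e-04 -1.e+00] F [-0.28 -0.46  0.02] w 0.0855 q [ 0.49  0.46 -0.47  0.64 -0.   -0.76]
shift [-0.0002 -0.0004  0.0001]
```

View pics/s28.png

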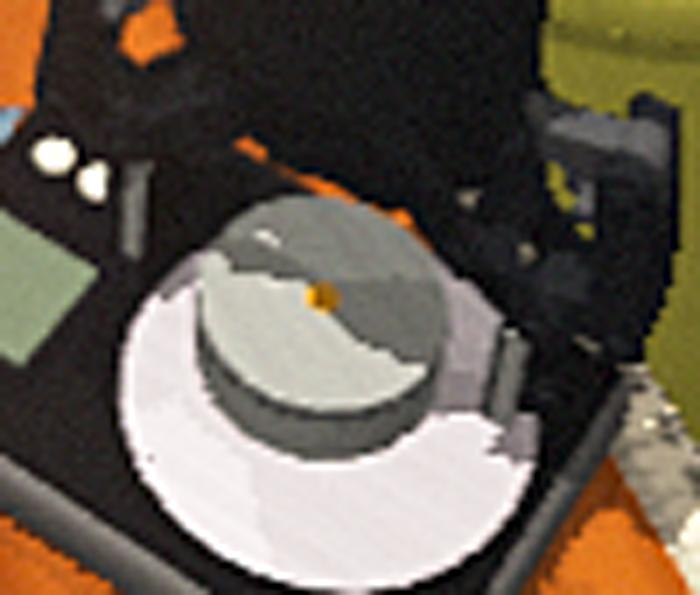

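Emit:
carry_out --jaw '[0.92,0.86,0.82,0.79,0.76,0.73,0.7,0.67,0.64,0.6,0.55,0.55,0.55]' --pt "0 0 0" --pt "0 0 0" --pt "0 0 0" --pt "0 0 0" --pt "0 0 0" --pt "0 0 0" --pt "0 0 0" --pt "0 0 0" --pt "0 0 0" --pt "0 0 0" --pt "0 0 0" --pt "0 0 0" --pt "0 0 0" --yaw '[0,0,0,0,0,0,0,0,0,0,0,0,0]' --force 50

```text
clock: 44.6
tool_pos: [0.4119, 0.3022, 0.2115]
ee_rot: [-0.587, 0.81, -0.0, 0.0]
contact_force: [-0.1, -1.9, 9.4]
width: 0.0577
```

```bash
python3 - <<'E'
from ov import *
f=optics.grab_frame("side")
draw(f,[],(290,375,290,390),7,"s29.png")
E
python3 go.py .628 -.2085 .29
```

```text
clock 44.65 pos [0.4119 0.3022 0.2115] xax [-0.311 -0.951 -0.   ] yax [-0.951  0.311 -0.001] zax [ 0.0012  0.     -1.    ] F [-0.47 -2.64  9.49] w 0.0583 q [ 0.49  0.46 -0.47  0.64 -0.   -0.76]
shift [ 0.4182 -0.3642 -0.0782]
```

View pics/s29.png

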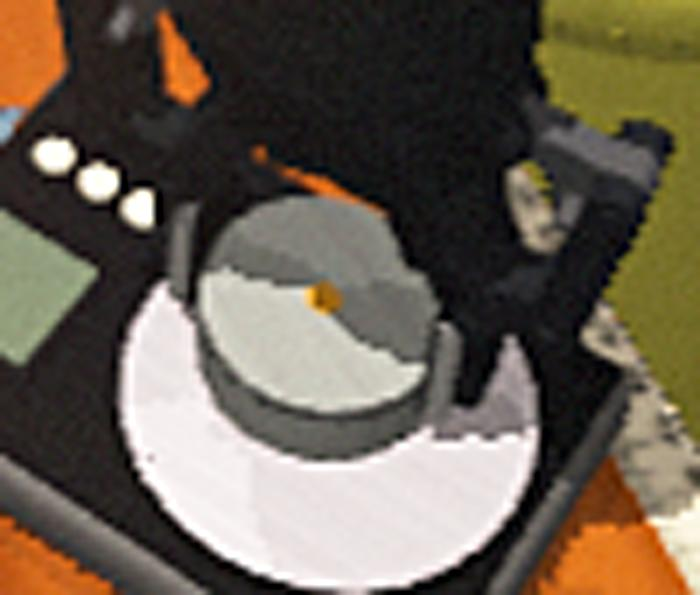

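Emit:
carry_out --jaw '[0.55,0.55,0.55,0.55,0.55,0.55,0.55,0.55,0.55,0.55,0.55,0.55,0.55,0.55,0.55,0.55]' --pt "0 0 -0.001" --pt "0 0 -0.005" --pt "0 0 -0.013" --pt "0 0 -0.026" --pt "0 0 -0.042" --pt "0 0 -0.058" --pt "0.006 -0.005 -0.07" --pt "0.017 -0.015 -0.078" --pt "0.033 -0.029 -0.08" --pt "0.052 -0.045 -0.08" --pt "0.072 -0.063 -0.08" --pt "0.093 -0.081 -0.08" --pt "0.114 -0.099 -0.08" --pt "0.135 -0.118 -0.08" --pt "0.156 -0.136 -0.08" --pt "0.177 -0.154 -0.08" --yaw '[0,0,0,0,0,0,0,0,0,0,0,0,0,0,0,0]' --force 70

```text
clock: 46.25
tool_pos: [0.5031, 0.0838, 0.2907]
ee_rot: [-0.587, 0.81, 0.0, -0.0]
contact_force: [1.1, -0.2, -5.2]
width: 0.0576
```

```bash
python3 go.py .628 -.208 .29
```

```text
clock 46.25 pos [0.5031 0.0838 0.2907] xax [-0.311 -0.95   0.001] yax [-0.95   0.311  0.001] zax [-7.e-04 -3.e-04 -1.e+00] F [ 1.09 -0.21 -5.21] w 0.0576 q [ 0.02  0.36 -0.38  0.84 -0.   -1.23]
shift [ 0.2385 -0.2095  0.0007]
```

Emit:
carry_out --jaw '[0.55,0.55,0.55,0.55,0.55,0.55,0.55,0.55,0.55,0.55,0.55,0.55,0.55,0.55,0.55,0.55,0.55,0.55]' --pt "0.02 -0.017 0" --pt "0.041 -0.036 0" --pt "0.062 -0.054 0" --pt "0.083 -0.072 0" --pt "0.104 -0.091 0" --pt "0.125 -0.109 0" --pt "0.146 -0.127 0" --pt "0.167 -0.146 0" --pt "0.187 -0.163 0" --pt "0.205 -0.179 0" --pt "0.22 -0.192 0" --pt "0.231 -0.202 0.002" --pt "0.238 -0.2075 0.008" --pt "0.241 -0.21 0.02" --pt "0.241 -0.21 0.038" --pt "0.241 -0.21 0.056" --pt "0.241 -0.21 0.072" --pt "0.241 -0.21 0.08" --yaw '[0,0,0,0,0,0,0,0,0,0,0,0,0,0,0,0,0,0]'

```text
clock: 48.05
tool_pos: [0.6266, -0.2071, 0.2082]
ee_rot: [-0.587, 0.809, 0.002, -0.001]
contact_force: [-0.0, 0.9, -4.0]
width: 0.0574
```

Emit:
carry_out --jaw '[0.55,0.55]' --pt "0 0 0" --pt "0 0 0" --yaw '[0,0]'

```text
clock: 48.25
tool_pos: [0.6278, -0.2079, 0.211]
ee_rot: [-0.587, 0.809, -0.0, 0.0]
contact_force: [0.4, 1.0, -4.4]
width: 0.057
```

```bash
python3 go.py .628 -.208 .1868; python3 - <<'E'
from ov import *
f=optics.grab_frame("side")
x,y,z=r.state()["tool_pos"]
w=proj(f,circ(x,y,.014,.07)); print("well l r bottom",w[:,0].min(),w[:,0].max(),w[:,1].max(),"plug",proj(f,[[x,y,z-.1788+.0221]]))
print((proj(f,[[x+.005,y,.014]])-proj(f,[[x,y,.014]]))/5,(proj(f,[[x,y+.005,.014]])-proj(f,[[x,y,.014]]))/5)
draw(f,[],(145,205,240,310),10,"s30.png")
E
```

```text
clock 48.25 pos [ 0.6278 -0.2079  0.211 ] xax [-0.31  -0.951 -0.   ] yax [-0.951  0.31  -0.   ] zax [ 1.e-04 -0.e+00 -1.e+00] F [ 0.4   0.97 -4.44] w 0.057 q [-0.43  0.7  -0.02  0.85  0.   -1.69]
shift [ 0.     -0.0002  0.0242]
well l r bottom 262.05112443838016 286.64080928471793 184.21489133123447 plug [[274.05155891 164.98864004]]
[[-0.34303583 -0.03525416]] [[-0.07494239  0.18789474]]
```

View pics/s30.png

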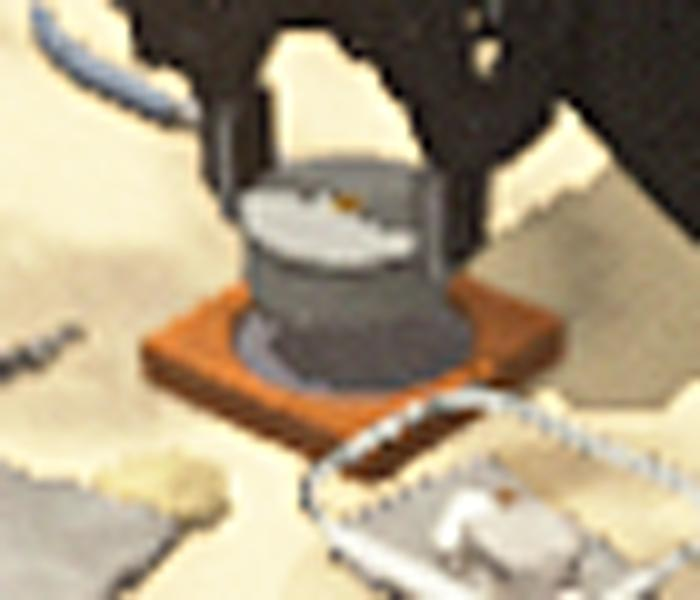

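Emit:
carry_out --jaw '[0.55,0.55,0.55,0.55,0.55,0.55,0.55,0.55,0.55]' --pt "0.0005 0.0005 0.001" --pt "0.0012 0.0012 0.004" --pt "0.0012 0.0012 0.008" --pt "0.0012 0.0012 0.012" --pt "0.0012 0.0012 0.016" --pt "0.0012 0.0012 0.019" --pt "0.0012 0.0012 0.021" --pt "0.0012 0.0012 0.022" --pt "0.0012 0.0012 0.022" --yaw '[0,0,0,0,0,0,0,0,0]'

```text
clock: 49.2
tool_pos: [0.6263, -0.2089, 0.1887]
ee_rot: [-0.587, 0.809, 0.0, -0.0]
contact_force: [-0.0, 0.8, -5.1]
width: 0.0573
```

Emit:
carry_out --jaw '[0.55,0.55,0.55]' --pt "0 0 0.0005" --pt "0 0 0.001" --pt "0 0 0.001" --yaw '[0,0,0]'

```text
clock: 49.5
tool_pos: [0.6263, -0.2089, 0.1879]
ee_rot: [-0.587, 0.809, -0.0, 0.0]
contact_force: [-0.3, 0.2, -5.1]
width: 0.0573
```

```bash
python3 go.py .628 -.208 .1868; python3 - <<'E'
from ov import *
f=optics.grab_frame("side")
draw(f,[],(145,205,240,310),10,"s31.png")
E
```

```text
clock 49.5 pos [ 0.6263 -0.2089  0.1879] xax [-0.31  -0.951  0.   ] yax [-0.951  0.31  -0.   ] zax [ 1.e-04 -0.e+00 -1.e+00] F [-0.25  0.24 -5.12] w 0.0573 q [-0.43  0.72 -0.04  0.81  0.   -1.69]
shift [-0.0014 -0.0013  0.0011]
```

View pics/s31.png

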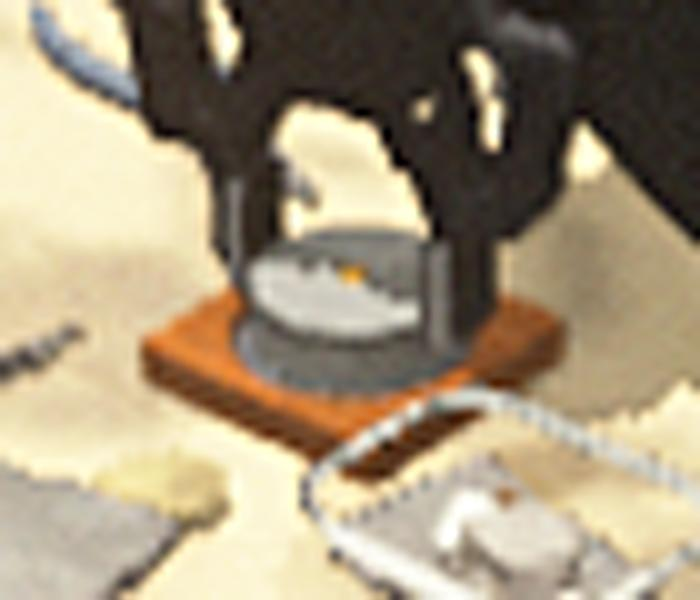

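Centred in the well; lower to contact.

Emit:
carry_out --jaw '[0.55,0.55,0.55]' --pt "0 0 0.0004" --pt "0 0 0.0008" --pt "0 0 0.0008" --yaw '[0,0,0]'

```text
clock: 49.85
tool_pos: [0.6263, -0.2089, 0.187]
ee_rot: [-0.587, 0.809, -0.0, 0.0]
contact_force: [-0.3, -0.3, -3.9]
width: 0.0575
```

Emit:
carry_out --jaw '[0.55,0.55,0.55]' --pt "0 0 0.0003" --pt "0 0 0.0006" --pt "0 0 0.0006" --yaw '[0,0,0]'

```text
clock: 50.15
tool_pos: [0.6262, -0.2089, 0.1869]
ee_rot: [-0.587, 0.809, -0.0, 0.0]
contact_force: [-3.3, 1.7, 2.8]
width: 0.0573
```

Emit:
carry_out --jaw '[0.7,0.75,0.8,0.83,0.83,0.83,0.83,0.83,0.83,0.83,0.83,0.83,0.83]' --pt "0 0 0" --pt "0 0 0" --pt "0 0 0" --pt "0 0 0" --pt "0 0 -0.003" --pt "0 0 -0.01" --pt "0 0 -0.025" --pt "0 0 -0.045" --pt "0 0 -0.065" --pt "0 0 -0.085" --pt "0 0 -0.1" --pt "0 0 -0.105" --pt "0 0 -0.105" --yaw '[0,0,0,0,0,0,0,0,0,0,0,0,0]'

```text
clock: 51.45
tool_pos: [0.6266, -0.2091, 0.2929]
ee_rot: [-0.587, 0.809, -0.001, 0.001]
contact_force: [0.4, 0.0, 1.2]
width: 0.0711
```

```bash
python3 - <<'E'
from ov import *
f=optics.grab_frame("side")
draw(f,[],(155,265,215,355),5,"s32.png"); save(f,"s32f.png")
E
python3 go.py .5 .0 .29
```

```text
clock 51.5 pos [ 0.6263 -0.209   0.2918] xax [-0.311 -0.951  0.   ] yax [-0.951  0.311 -0.001] zax [ 6.e-04 -3.e-04 -1.e+00] F [0.74 0.05 0.02] w 0.0707 q [-0.43  0.62  0.07  1.02 -0.   -1.69]
shift [-0.1594  0.1849  0.0017]
```

View pics/s32.png

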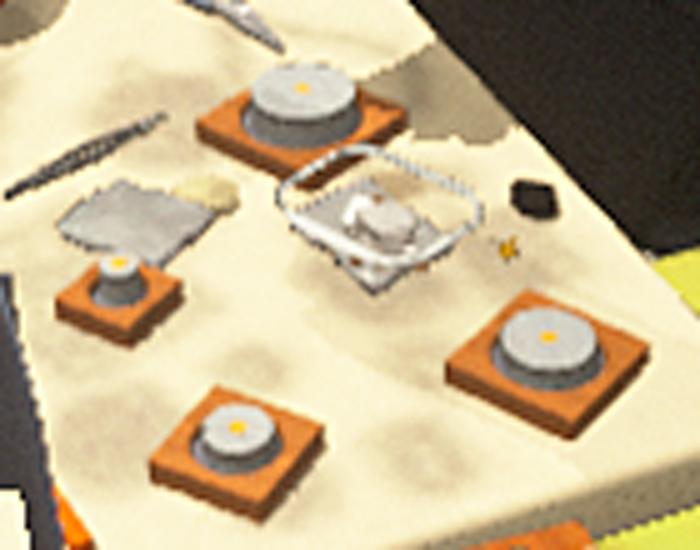

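```bash
python3 - <<'E'
from h import *
print(r.sign_off())
E
```

```text
the job is handed in; nothing more can be done
None
```

All four weights are in their wells, taken from the top down (50, 100, 200, then 500 g), and I handed the job in at about 51.5 s of the 120 s.

**Last checks:** The final side picture shows each weight flat in its own block with the arm clear. Each one met the well floor at the height I expected (within about 1 mm), under light force: about 3, 11, 9 and 8 N for the 50, 100, 200 and 500 g weights. I did not take a final top picture.

**What went differently or disagreed:**
- **50 g weight set down twice:** The first try met the well about 3 mm higher than I expected, with up to 24 N. I backed off, set the weight down gently on the bare table, regripped it and then seated it. The table contact later showed the first try had probably reached the well floor.
- **Touch on the 100 g weight:** I touched its top with the closed fingers to check its height, with up to about 28 N.
- **Stack height:** The stack stood about 3 mm lower than the listed heights suggest. I corrected the later grasps for that.
- **Camera offset:** The two cameras disagreed by 2–5 mm on block positions, so I centred the last three weights by eye in the side view.

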